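# Pack a nesting cup set on its tray

### The arm

A 7-joint arm with a two-finger parallel gripper is mounted at the origin on the work surface. World frame = base frame: x ahead of the robot, y to its left, z up, the work surface at z = 0. Lengths are in m, angles in degrees, forces in N, time in s.
With the tool pointing down it reaches from about 0.35 to 0.9 m from the base axis. Payload 7.2 kg.
Tool frame: the origin (TCP) lies at the very end of the fingers, on their centre line; the grasp point (between the pads) lies env.pinch_z behind it (env.pinch_z is the distance from the TCP to the grasp point, in m); z points along the fingers, y is the line along which they close (so a half turn about z gives the same grasp; the last joint's range is limited). The gripper opens to 88 mm and grips with 3 to 60 N. Pads are 20 mm wide; open, the fingers measure 115 mm over their backs; the gripper's body (75 mm by 178 mm) begins 61 mm behind the grasp point.
Start: joints at [-78.507, 23.554, -0.728, 91.456, 0.321, 64.991, -4.71], TCP at [0.166, 0.603, 0.223] pointing down, gripper open.
Joint ranges: [-169.25, 169.25], [-16.82, 113.86], [-84.01, 82.57], [7.8, 145.47], [-59.2, 239.2], [7.22, 106.19], [-163.78, 163.78]. Speed limits (degrees/s): [136.94, 136.94, 172.46, 172.46, 180, 180, 180].

### API

Orientations are given as a 3x3 rotation matrix whose columns are the frame's x, y, z axes.
In Python, from rig import env gives the robot as it stands.
- The arm moves only by the tool drive_tool, never from a script. Its argument "series" is a list of rows, each an object with "slide": the shift along the tool's x, y, z scaled (see below), a list of three; "dr": the turn, a rotation vector about the tool's x, y, z scaled (see below), a list of three; "jaw": the opening, from -1 (shut) to 1 (fully open). In form: [{"slide": [x, y, z], "dr": [rx, ry, rz], "jaw": jaw}, ...]. A call has exactly 8 rows; each row shifts and turns the commanded pose from where the row before left it, along the tool's axes as they then stand; what a row does not reach is not made up. The controller multiplies each number of a shift by 25 mm and each number of a turn by 4 degrees. A row lasts 1/12 s, in which the tool goes at most 41.7 mm and 7.16 degrees, less where a joint would pass 70% of its speed; a pose out of reach is approached as far as the arm can. A call with a number of a shift or a turn outside -1 to 1 is refused whole. A call with a gripper value outside its range is refused whole. The fingers move at their own pace and stop on an object; "newtons" is the grip in N (left out, the last holds). Time passes only in rows, so rows that do not move let the fingers close, or fill a call up. It gives the time, the measured TCP pose, the force, the opening and the grip force at its end, in the units of the state.
- env.observe(): the state, without advancing time (a new reading comes with each control period).
- env.snapshot(name): name is "side" or "top"; returns the picture (384x512x3 uint8, red, green, blue); there is no depth.
- env.calibration(name): a dict with "fx", "fy", "cx", "cy" (pixels), "rvec" (rotation vector, rad) and "tvec" (3), from world to camera coordinates, as OpenCV has them. Camera axes: x right, y down, z forward; pixel columns grow to the right and rows downward; lengths in m; the calibration is good to about 2 mm. A picture is of the moment at which its call begins. calibration takes no time and is no camera call.
- env.sign_off(): hands the job in; it is judged then, once.
The state is a dict: "time": time; "joint_positions": joint angles; "joint_velocities": joint speeds; "tau": joint torques, N m; "tool_pos": TCP position; "orientation": TCP orientation; "ft_force": force on the tool from outside, world axes, zero at the start; "moment": the same for the moment, N m; "opening": finger opening in m; "grip_force": force on a finger pad.
Only numpy, scipy, OpenCV 4.12 (cv2) and the standard library are available. Lean on these libraries where they do the work, as an engineer would, in place of code of your own. Each camera call takes 0.05 s, during which the arm holds its last target. There are 200 camera calls.

### The job

Pack the cup set on the round brown tray, one piece at a time and all mouth down: stand the small cup in the middle of the tray's recess, then cover it with the medium cup, then cover that with the large cup, and last set the lid, knob up, squarely over the top of the large cup so that its skirt goes round it. Keep every piece upright, lower it all the way before letting go rather than dropping it, and leave the tape roll, the black bottle and the steel dish where they are.

Things in the scene. Friction and masses are not known exactly. Their poses are not given: they have to be found in the camera images.
- tray: round brown moulded-pulp packing tray, fixed to the table: outer diameter 116 mm, height 12 mm, with one flat round recess 92 mm across whose floor is 4 mm above the table. Origin: centre of its underside, at the table; z up.
- cup_small: the smallest of three white plastic cups of the same plain cylinder shape, standing mouth down (open end on the table, closed flat end up): outer diameter 30 mm (a thin 1 mm lip at the mouth), height 50 mm, wall 3 mm, so 24 mm across inside and 46 mm deep inside. Origin: on the cup's axis at the mouth, i.e. at the table; z points up to the closed end.
- cup_medium: the middle-sized of three white plastic cups of the same plain cylinder shape, standing mouth down (open end on the table, closed flat end up): outer diameter 46 mm (a thin 1 mm lip at the mouth), height 62 mm, wall 3 mm, so 40 mm across inside and 58 mm deep inside. Origin: on the cup's axis at the mouth, i.e. at the table; z points up to the closed end.
- cup_large: the largest of three white plastic cups of the same plain cylinder shape, standing mouth down (open end on the table, closed flat end up): outer diameter 62 mm (a thin 1 mm lip at the mouth), height 74 mm, wall 3 mm, so 56 mm across inside and 70 mm deep inside. Origin: on the cup's axis at the mouth, i.e. at the table; z points up to the closed end.
- lid: white plastic lid lying knob up: round cap 78 mm across, 14 mm high, with a skirt (72 mm across inside, 10 mm deep) that fits loosely over the closed end of the large cup, and a central round knob 24 mm in diameter, 22 mm tall, its top 36 mm above the skirt's lower edge. Origin: on the axis at the skirt's lower edge; z up to the knob. Seated, its origin is 68 mm above the tray's underside.
- tape_roll: bystander: yellow roll of tape lying flat, 100 mm across, bore 76 mm, 48 mm high. Origin: centre of its underside. Leave it.
- ink_bottle: bystander: black plastic bottle standing upright, 56 mm in diameter, 130 mm high. Origin: centre of its underside. Leave it.
- steel_dish: bystander: shallow round steel dish, 140 mm across, 30 mm high. Origin: centre of its underside. Leave it.

How it is judged (in metres and radians):
On the way, in this order (a step that is already met when the one before it is completed fails the run):
1. the small cup stands mouth down on the floor of the tray's recess, let go (horizontal distance between cup_small and tray below 0.03 m and z of cup_small in the frame of tray between 0 and 0.008 m and angle between cup_small's own z axis and vertical below 0.09 rad and contact force between the fingers and cup_small below 0.05 N and linear speed of cup_small below 0.02 m/s), for 0.2 s.
2. the medium cup stands over the small cup, down on the floor of the recess, let go (horizontal distance between cup_small and tray below 0.03 m and z of cup_small in the frame of tray between 0 and 0.008 m and angle between each of cup_small, cup_medium's own z axis and vertical below 0.09 rad and horizontal distance between cup_medium and cup_small below 0.008 m and z of cup_medium in the frame of tray between 0 and 0.008 m and contact force between the fingers and cup_medium below 0.05 N and linear speed of cup_medium below 0.02 m/s), for 0.2 s.
3. the large cup stands over the medium cup, down on the floor of the recess, let go (horizontal distance between cup_small and tray below 0.03 m and z of cup_small in the frame of tray between 0 and 0.008 m and angle between each of cup_small, cup_medium, cup_large's own z axis and vertical below 0.09 rad and horizontal distance between cup_medium and cup_small below 0.008 m and z of cup_medium in the frame of tray between 0 and 0.008 m and horizontal distance between cup_large and cup_medium below 0.008 m and horizontal distance between cup_large and tray below 0.016 m and z of cup_large in the frame of tray between 0 and 0.008 m and contact force between the fingers and cup_large below 0.05 N and linear speed of cup_large below 0.02 m/s), for 0.2 s.
4. the lid sits over the top of the large cup, let go (horizontal distance between cup_small and tray below 0.03 m and z of cup_small in the frame of tray between 0 and 0.008 m and angle between each of cup_small, cup_medium, cup_large, lid's own z axis and vertical below 0.09 rad and horizontal distance between cup_medium and cup_small below 0.008 m and z of cup_medium in the frame of tray between 0 and 0.008 m and horizontal distance between cup_large and cup_medium below 0.008 m and horizontal distance between cup_large and tray below 0.016 m and z of cup_large in the frame of tray between 0 and 0.008 m and horizontal distance between lid and cup_large below 0.008 m and z of lid in the frame of tray between 0.064 and 0.072 m and contact force between the fingers and lid below 0.05 N and linear speed of lid below 0.02 m/s), for 0.2 s.
At the end, for the whole second after the job is handed in: Cups mouth down, one over the other, on the recess floor (height within 4 mm, tilt < 0.09 rad), each within 8 mm of the next one's axis, large cup within 16 mm of tray centre; lid level on it, within 8 mm of its axis, 4 mm of seated height; all released, at rest (all of step 4 and contact force between the fingers and cup_small below 0.05 N and linear speed of each of cup_small, cup_medium, cup_large below 0.02 m/s and contact force between the fingers and cup_medium below 0.05 N and contact force between the fingers and cup_large below 0.05 N); the robot touches nothing.
It fails at once if the tape roll is moved more than 30 mm (distance of tape_roll from where it was at the start of the episode above 0.03 m).
It fails at once if the black bottle is moved more than 30 mm (distance of ink_bottle from where it was at the start of the episode above 0.03 m).
It fails at once if the steel dish is moved more than 30 mm (distance of steel_dish from where it was at the start of the episode above 0.03 m).
It fails at once if a cup or the lid is tipped by more than 0.7 rad (angle between any of cup_small, cup_medium, cup_large, lid's own z axis and vertical above 0.7 rad).
It fails at once if a cup or the lid is dropped (falls free faster than 0.7 m/s, about 25 mm) ((linear speed of cup_small above 0.7 m/s and contact force between the fingers and cup_small below 0.05 N) or (linear speed of cup_medium above 0.7 m/s and contact force between the fingers and cup_medium below 0.05 N) or (linear speed of cup_large above 0.7 m/s and contact force between the fingers and cup_large below 0.05 N) or (linear speed of lid above 0.7 m/s and contact force between the fingers and lid below 0.05 N)).
It also fails if it takes over 99 s, if anything falls off the work surface, if the arm or the gripper's body presses on something with over 40 N, if the wrist force passes 120 N, or if a joint passes its speed limit or range.

## Working session

There is one attempt and no reset: what is moved stays moved. The work goes in short steps, Python scripts to look and compute and a tool call to move; the robot and the scene stay as the last step left them, time stands still between calls to the robot, and variables do not carry over. Pictures are saved under pics/ and viewed, at most 14 in all, crops included, and the job is handed in when it is done.

Besides the shell and the picture viewer there is one more tool, called as a command line: name --argument value ..., lists and objects as JSON in quotes. drive_tool: Moves the arm, as the interface text tells. Shifts and turns lie within -1 to 1; 1 stands for 25 mm of shift or 4 degrees of turn. Its arguments: {"type":"object","properties":{"series":{"type":"array","items":{"type":"object","properties":{"slide":{"type":"array","items":{"type":"number"}},"dr":{"type":"array","items":{"type":"number"}},"jaw":{"type":"number"}}}},"newtons":{"type":"number"}},"required":["series"]}

```bash
mkdir -p pics; ls; python3 - <<'E'
from rig import env
import cv2
s=env.observe(); print(s['tool_pos'],s['orientation'],s['opening'],env.pinch_z,s['time'])
for n in('side','top'):
    cv2.imwrite(f'pics/{n}0.png',cv2.cvtColor(env.snapshot(n),cv2.COLOR_RGB2BGR)); print(env.calibration(n))
E
```

```text
pics
[0.16586475 0.60207796 0.22183135] [[-9.64104976e-01  2.65521163e-01 -3.26593817e-04]
 [ 2.65521347e-01  9.64103754e-01 -1.53817546e-03]
 [-9.35478111e-05 -1.56968024e-03 -9.99998764e-01]] 0.08781581823155803 0.0187 0.0
{'fx': 374.6390889642735, 'fy': 374.6390889642735, 'cx': 250.1943307432907, 'cy': 195.70430300784935, 'rvec': array([ 0.08313683, -2.82026823,  1.35068055]), 'tvec': array([0.60570938, 0.07747033, 1.06501551])}
{'fx': 395.91557566591956, 'fy': 395.91557566591956, 'cx': 255.88620231389652, 'cy': 191.95104673297553, 'rvec': array([ 2.13889918, -2.0898389 ,  0.20993286]), 'tvec': array([-0.01797195,  0.59015114,  1.18809597])}
```

View pics/top0.png

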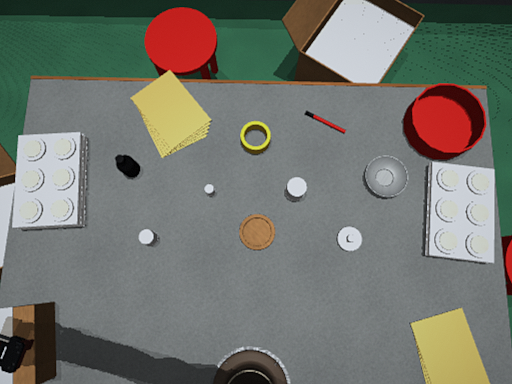

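View pics/side0.png

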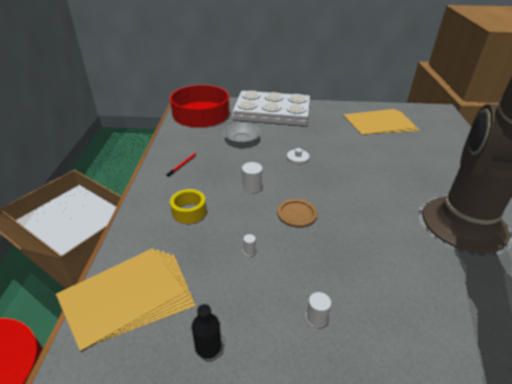

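The top view shows the small cup at (209,189), medium (147,237), large (297,187), lid (349,238) and tray (257,232). The side view shows the same pieces at (249,245), (318,310), (252,178), (298,156) and (297,213). I'll segment each one in both views and fit its position, with z free as a check.

```bash
cat > m.py <<'E'
from rig import env
import cv2, numpy as np
from scipy.optimize import least_squares
# name: stacked rings (z, radius), rough pixel in top / side, colour
O={'small':([(0,.016),(.001,.016),(.001,.015),(.05,.015)],(209,189),(249,243),'w'),
'medium':([(0,.024),(.001,.024),(.062,.023)],(147,237),(318,310),'w'),
'large':([(0,.032),(.001,.032),(.074,.031)],(297,187),(252,178),'w'),
'lid':([(0,.039),(.014,.039),(.014,.012),(.036,.012)],(349,238),(298,156),'w'),
'tray':([(0,.058),(.012,.058)],(257,232),(297,213),'b')}
a=np.linspace(0,2*np.pi,60,endpoint=False)
def sil(n,rings,p):
    c=env.calibration(n); K=np.array([[c['fx'],0,c['cx']],[0,c['fy'],c['cy']],[0,0,1]])
    m=np.zeros((384*8,512*8),np.uint8)
    for r0,r1 in zip(rings,rings[1:]):
        P=np.vstack([np.c_[p[0]+r*np.cos(a),p[1]+r*np.sin(a),np.full(60,p[2]+z)] for z,r in (r0,r1)])
        q=cv2.projectPoints(P,c['rvec'],c['tvec'],K,None)[0]
        h=cv2.convexHull(((q+.5)*8).astype(np.float32)).round().astype(np.int32)
        cv2.fillConvexPoly(m,h,1)
    M=cv2.moments(m,True); return np.array([M['m10'],M['m01']])/M['m00']/8-.5, M['m00']/64
def seg(img,px,col):
    f=img.astype(int); r,g,b=f[...,0],f[...,1],f[...,2]
    sat=f.max(2)-f.min(2)
    m=((sat<25)&(f.mean(2)>135)) if col=='w' else ((r-b>35)&(r>80))
    _,L,st,ce=cv2.connectedComponentsWithStats(m.astype(np.uint8))
    l=L[px[1]-4:px[1]+5,px[0]-4:px[0]+5].ravel(); l=np.bincount(l[l>0]).argmax()
    return ce[l],st[l]
def ray(n,u,z):
    c=env.calibration(n);R=cv2.Rodrigues(c['rvec'])[0];d=R.T@np.array([(u[0]-c['cx'])/c['fx'],(u[1]-c['cy'])/c['fy'],1]);o=-R.T@c['tvec']
    return o+d*(z-o[2])/d[2]
E
python3 - <<'E'
from m import *
I={n:cv2.cvtColor(cv2.imread(f'pics/{n}0.png'),cv2.COLOR_BGR2RGB) for n in('top','side')}
for k,(rings,t,s,c) in O.items():
    ob={'top':seg(I['top'],t,c),'side':seg(I['side'],s,c)}
    f=lambda p:np.hstack([sil(n,rings,p)[0]-ob[n][0] for n in ob])
    p0=ray('top',ob['top'][0],.02)
    r=least_squares(f,p0,diff_step=1e-2,x_scale=.01)
    print(k,r.x.round(4),'res',r.fun.round(2),[(n,ob[n][1].tolist(),round(sil(n,rings,r.x)[1])) for n in ob])
for k,t in dict(tape=(256,137),bottle=(128,166),dish=(386,177)).items(): print(k,ray('top',t,.03).round(3))
s=[cv2.resize(I['top'][170:260,120:380],(780,270),interpolation=2),cv2.resize(I['side'][140:340,230:340][:, :],(0,0),fx=1.4,fy=1.4)]
cv2.imwrite('pics/c0.png',s[0][...,::-1])
E
```

```text
small [0.6022 0.1465 0.0236] res [ 0.01 -0.04  0.02  0.01] [('top', [204, 184, 11, 9, 79], 111), ('side', [243, 233, 13, 11, 103], 259)]
medium [0.4439 0.3322 0.0292] res [ 0.   -0.02  0.01  0.  ] [('top', [138, 229, 16, 15, 192], 277), ('side', [308, 291, 24, 20, 364], 763)]
large [ 0.6093 -0.1309  0.0352] res [ 0.03 -0.24  0.21  0.08] [('top', [287, 177, 21, 20, 324], 429), ('side', [241, 161, 22, 14, 226], 610)]
lid [ 0.4564 -0.3069  0.005 ] res [ 0.03 -0.08  0.1   0.03] [('top', [338, 226, 25, 26, 485], 500), ('side', [286, 147, 24, 15, 243], 298)]
tray [ 4.717e-01 -9.900e-03 -1.000e-04] res [ 0.09 -0.07  0.09  0.28] [('top', [239, 214, 36, 36, 1022], 1036), ('side', [277, 199, 40, 28, 885], 964)]
tape [ 0.783 -0.     0.03 ]
bottle [0.673 0.416 0.03 ]
dish [ 0.656 -0.426  0.03 ]
```

The masks caught only the cups' bright top faces, so I'll check brightness on enlarged crops.

```bash
python3 - <<'E'
from m import *
I={n:cv2.cvtColor(cv2.imread(f'pics/{n}0.png'),cv2.COLOR_BGR2RGB) for n in('top','side')}
def c(n,p): 
    x,y=p; return cv2.resize(I[n][y-22:y+22,x-25:x+25],(250,220),interpolation=0)
ks=['small','medium','large']
m=np.vstack([np.hstack([c('top',O[k][1]) for k in ks]),np.hstack([c('side',O[k][2]) for k in ks])])
cv2.imwrite('pics/c1.png',m[...,::-1])
for k in ks:
    x,y=O[k][2]; print(k,I['side'][y-25:y+32:1,x].mean(1).astype(int).tolist()); x,y=O[k][1]; print(I['top'][y-18:y+19,x].mean(1).astype(int).tolist())
# disc-fit: z free, flat top face only, brighter threshold
def segb(img,px,th):
    g=img.astype(int); m=(g.mean(2)>th).astype(np.uint8); _,L,st,ce=cv2.connectedComponentsWithStats(m)
    l=L[px[1]-14:px[1]+15,px[0]-10:px[0]+11].ravel(); l=np.bincount(l[l>0]).argmax(); return ce[l],st[l]
for th in(150,170,190,205):
  for k in ks:
    h,r=O[k][0][-1]; rings=[(0,r),(0,r)]
    try: ob={'top':segb(I['top'],O[k][1],th),'side':segb(I['side'],O[k][2],th)}
    except Exception: continue
    f=lambda p:np.hstack([sil(n,rings,p)[0]-ob[n][0] for n in ob])
    q=least_squares(f,ray('top',ob['top'][0],h),diff_step=1e-2,x_scale=.01)
    print(th,k,q.x.round(4),q.fun.round(2),[(n,ob[n][1][4],round(sil(n,rings,q.x)[1])) for n in ob])
E
```

```text
small [121, 120, 122, 121, 122, 121, 121, 121, 121, 122, 122, 121, 120, 120, 119, 136, 172, 197, 205, 205, 205, 205, 206, 199, 174, 139, 118, 115, 116, 116, 116, 116, 115, 116, 114, 115, 123, 129, 124, 119, 120, 121, 121, 121, 122, 121, 121, 122, 122, 121, 121, 120, 121, 119, 121, 122, 123]
[120, 121, 123, 124, 128, 125, 119, 122, 123, 124, 126, 126, 106, 184, 222, 216, 215, 214, 215, 215, 222, 208, 130, 56, 82, 90, 117, 133, 127, 130, 128, 127, 132, 131, 130, 127, 129]
medium [120, 119, 118, 118, 117, 120, 140, 176, 199, 205, 205, 203, 205, 204, 205, 204, 204, 205, 204, 205, 204, 204, 205, 204, 190, 155, 124, 116, 115, 116, 116, 116, 116, 117, 116, 116, 116, 116, 115, 116, 118, 117, 108, 101, 111, 118, 120, 118, 118, 119, 121, 121, 121, 121, 119, 120, 119]
[127, 126, 129, 127, 126, 126, 125, 122, 119, 122, 191, 221, 215, 214, 213, 214, 212, 213, 213, 212, 212, 213, 215, 222, 177, 81, 73, 114, 132, 127, 126, 124, 123, 126, 126, 121, 122]
large [119, 118, 119, 119, 118, 117, 118, 120, 141, 182, 203, 207, 204, 205, 205, 204, 204, 205, 205, 200, 175, 140, 117, 116, 116, 117, 117, 116, 1
[... 1050 characters left out ...]
0.602  0.1467 0.048 ] [ 0.02 -0.25  0.21  0.12] [('top', np.int32(55), 70), ('side', np.int32(56), 82)]
190 medium [0.4439 0.3322 0.0599] [ 0.03 -0.11  0.07  0.01] [('top', np.int32(156), 178), ('side', np.int32(268), 324)]
190 large [ 0.6097 -0.1309  0.0723] [-0.01 -0.12  0.13  0.02] [('top', np.int32(278), 305), ('side', np.int32(146), 187)]
205 small [0.6021 0.1467 0.0473] [ 0.05 -0.19  0.15  0.05] [('top', np.int32(52), 70), ('side', np.int32(25), 82)]
205 medium [0.4439 0.3323 0.0583] [ 0.03 -0.09  0.06  0.01] [('top', np.int32(147), 177), ('side', np.int32(82), 322)]
205 large [ 0.6092 -0.131   0.0708] [ 0.01 -0.04  0.04  0.01] [('top', np.int32(262), 304), ('side', np.int32(60), 187)]
```

View pics/c1.png

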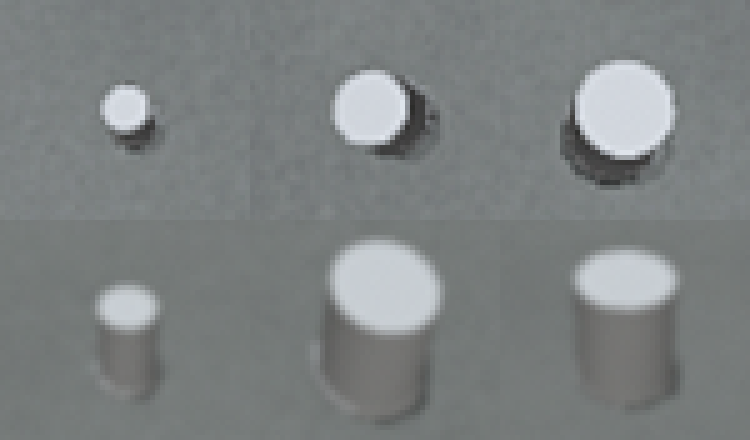

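The top faces fit at heights 48.5, 61 and 72.5 mm against 50, 62 and 74 mm given, which is consistent. The tray is at (0.472,-0.010). First I'll square the tool to the world axes, so that slide = (-dX, +dY, -dZ)/25 mm, and head for the small cup.

drive_tool --series '[{"slide": [0, 0, 0], "dr": [0, 0, -0.96], "jaw": 1}, {"slide": [0, 0, 0], "dr": [0, 0, -0.96], "jaw": 1}, {"slide": [0, 0, 0], "dr": [0, 0, -0.96], "jaw": 1}, {"slide": [0, 0, 0], "dr": [0, 0, -0.96], "jaw": 1}, {"slide": [-0.8, -0.8, 0], "dr": [0, 0, 0], "jaw": 1}, {"slide": [-0.8, -0.8, 0], "dr": [0, 0, 0], "jaw": 1}, {"slide": [-0.8, -0.8, 0], "dr": [0, 0, 0], "jaw": 1}, {"slide": [-0.8, -0.8, 0], "dr": [0, 0, 0], "jaw": 1}]' --newtons 15

```text
time: 0.77
tool_pos: [0.2465, 0.5213, 0.2221]
orientation: [[-1.0, 0.0, -0.0], [0.0, 1.0, -0.001], [0.0, -0.001, -1.0]]
ft_force: [0.2, -0.4, 0.3]
opening: 0.0879
grip_force: 0.0
```

```bash
python3 -c "
from rig import env
s=env.observe();print(s['tool_pos'],s['orientation'],s['joint_positions'])"
```

```text
[0.24653181 0.52128806 0.22212318] [[-9.99999923e-01  2.69984416e-04 -2.83189619e-04]
 [ 2.70241556e-04  9.99999551e-01 -9.08369962e-04]
 [ 2.82944246e-04 -9.08446422e-04 -9.99999547e-01]] [-67.78738317  18.97206351  -2.20118025  98.28840526   0.8073662
  62.80929721  19.74579684]
```

drive_tool --series '[{"slide": [-0.889, -0.936, 0], "dr": [0, 0, 0], "jaw": 1}, {"slide": [-0.889, -0.936, 0], "dr": [0, 0, 0], "jaw": 1}, {"slide": [-0.889, -0.936, 0], "dr": [0, 0, 0], "jaw": 1}, {"slide": [-0.889, -0.936, 0], "dr": [0, 0, 0], "jaw": 1}, {"slide": [-0.889, -0.936, 0], "dr": [0, 0, 0], "jaw": 1}, {"slide": [-0.889, -0.936, 0], "dr": [0, 0, 0], "jaw": 1}, {"slide": [-0.889, -0.936, 0], "dr": [0, 0, 0], "jaw": 1}, {"slide": [-0.889, -0.936, 0], "dr": [0, 0, 0], "jaw": 1}]'

```text
time: 1.43
tool_pos: [0.4243, 0.3337, 0.2225]
orientation: [[-1.0, 0.001, -0.0], [0.001, 1.0, -0.0], [0.0, -0.0, -1.0]]
ft_force: [1.0, 0.1, -0.3]
opening: 0.0878
grip_force: 0.0
```

drive_tool --series '[{"slide": [-0.889, -0.936, 0], "dr": [0, 0, 0], "jaw": 1}, {"slide": [-0.889, -0.936, 0], "dr": [0, 0, 0], "jaw": 1}, {"slide": [-0.889, -0.936, 0], "dr": [0, 0, 0], "jaw": 1}, {"slide": [-0.889, -0.936, 0], "dr": [0, 0, 0], "jaw": 1}, {"slide": [-0.889, -0.936, 0], "dr": [0, 0, 0], "jaw": 1}, {"slide": [-0.889, -0.936, 0], "dr": [0, 0, 0], "jaw": 1}, {"slide": [-0.889, -0.936, 0], "dr": [0, 0, 0], "jaw": 1}, {"slide": [-0.889, -0.936, 0], "dr": [0, 0, 0], "jaw": 1}]'

```text
time: 2.1
tool_pos: [0.6019, 0.1465, 0.2223]
orientation: [[-1.0, 0.0, -0.001], [0.0, 1.0, -0.0], [0.001, -0.0, -1.0]]
ft_force: [1.7, 0.5, -0.4]
opening: 0.0882
grip_force: 0.0
```

drive_tool --series '[{"slide": [0, 0, 1], "dr": [0, 0, 0], "jaw": 1}, {"slide": [0, 0, 1], "dr": [0, 0, 0], "jaw": 1}, {"slide": [0, 0, 1], "dr": [0, 0, 0], "jaw": 1}, {"slide": [0, 0, 1], "dr": [0, 0, 0], "jaw": 1}, {"slide": [0, 0, 1], "dr": [0, 0, 0], "jaw": 1}, {"slide": [0, 0, 1], "dr": [0, 0, 0], "jaw": 1}, {"slide": [0, 0, 0.8], "dr": [0, 0, 0], "jaw": 1}, {"slide": [0, 0, 0.6], "dr": [0, 0, 0], "jaw": 1}]'

```text
time: 2.77
tool_pos: [0.6, 0.1475, 0.0351]
orientation: [[-1.0, 0.001, -0.003], [0.001, 1.0, -0.001], [0.003, -0.001, -1.0]]
ft_force: [-0.6, 0.0, -0.8]
opening: 0.0878
grip_force: 0.0
```

drive_tool --series '[{"slide": [0, 0, 0.4], "dr": [0, 0, 0], "jaw": 1}, {"slide": [0, 0, 0.4], "dr": [0, 0, 0], "jaw": 1}, {"slide": [0, 0, 0], "dr": [0, 0, 0], "jaw": -1}, {"slide": [0, 0, 0], "dr": [0, 0, 0], "jaw": -1}, {"slide": [0, 0, 0], "dr": [0, 0, 0], "jaw": -1}, {"slide": [0, 0, 0], "dr": [0, 0, 0], "jaw": -1}, {"slide": [0, 0, 0], "dr": [0, 0, 0], "jaw": -1}, {"slide": [0, 0, 0], "dr": [0, 0, 0], "jaw": -1}]'

```text
time: 3.43
tool_pos: [0.6017, 0.148, 0.0184]
orientation: [[-1.0, 0.001, 0.001], [0.001, 1.0, 0.0], [-0.001, 0.0, -1.0]]
ft_force: [-0.6, 0.2, -0.5]
opening: 0.0518
grip_force: 0.0
```

drive_tool --series '[{"slide": [0, 0, 0], "dr": [0, 0, 0], "jaw": -1}, {"slide": [0, 0, 0], "dr": [0, 0, 0], "jaw": -1}, {"slide": [0, 0, 0], "dr": [0, 0, 0], "jaw": -1}, {"slide": [0, 0, 0], "dr": [0, 0, 0], "jaw": -1}, {"slide": [0, 0, 0], "dr": [0, 0, 0], "jaw": -1}, {"slide": [0, 0, 0], "dr": [0, 0, 0], "jaw": -1}, {"slide": [0, 0, 0], "dr": [0, 0, 0], "jaw": -1}, {"slide": [0, 0, 0], "dr": [0, 0, 0], "jaw": -1}]'

```text
time: 4.1
tool_pos: [0.6014, 0.1478, 0.0178]
orientation: [[-1.0, 0.001, 0.0], [0.001, 1.0, 0.0], [-0.0, 0.0, -1.0]]
ft_force: [-0.9, 0.7, 2.6]
opening: 0.03
grip_force: 15.0
```

drive_tool --series '[{"slide": [0, 0, -0.2], "dr": [0, 0, 0], "jaw": -1}, {"slide": [0, 0, -0.6], "dr": [0, 0, 0], "jaw": -1}, {"slide": [0, 0, -0.8], "dr": [0, 0, 0], "jaw": -1}, {"slide": [0, 0, -0.8], "dr": [0, 0, 0], "jaw": -1}, {"slide": [0, 0, -0.6], "dr": [0, 0, 0], "jaw": -1}, {"slide": [0, 0, 0], "dr": [0, 0, 0], "jaw": -1}, {"slide": [0, 0, 0], "dr": [0, 0, 0], "jaw": -1}, {"slide": [0, 0, 0], "dr": [0, 0, 0], "jaw": -1}]'

```text
time: 4.77
tool_pos: [0.6007, 0.1478, 0.0919]
orientation: [[-1.0, 0.001, -0.001], [0.001, 1.0, -0.0], [0.001, -0.0, -1.0]]
ft_force: [-0.8, -0.7, -0.5]
opening: 0.0299
grip_force: 15.0
```

```bash
python3 -c "
from m import *
s=env.observe();print(s['tool_pos'],s['opening'],s['grip_force'],s['ft_force'])
i=env.snapshot('side')[150:300,180:330]
j=env.snapshot('top')[150:260,150:300]
cv2.imwrite('pics/c2.png',np.hstack([cv2.resize(i,(400,400)),cv2.resize(j,(400,400))])[...,::-1])"
```

```text
[0.60066858 0.14781541 0.09185174] 0.029934226441560585 14.999834038317204 [-0.75314113 -0.72337592 -0.53370678]
```

View pics/c2.png

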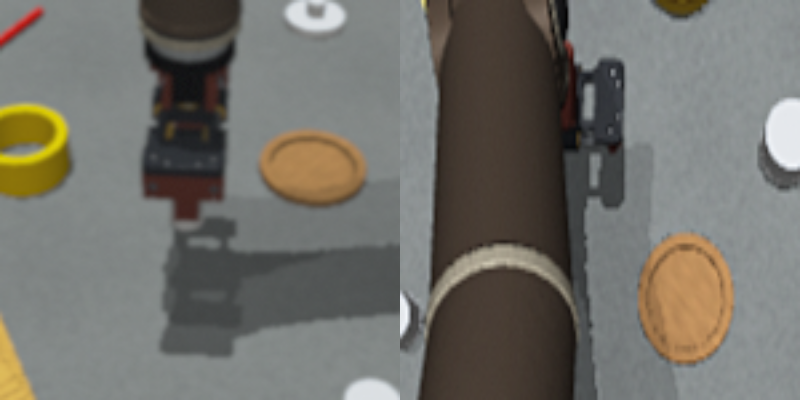

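The small cup is held, with the opening at 29.9 mm and the grip at 15 N. Next I'll carry it to the tray.

drive_tool --series '[{"slide": [0.65, -0.78, 0], "dr": [0, 0, 0], "jaw": -1}, {"slide": [0.65, -0.78, 0], "dr": [0, 0, 0], "jaw": -1}, {"slide": [0.65, -0.78, 0], "dr": [0, 0, 0], "jaw": -1}, {"slide": [0.65, -0.78, 0], "dr": [0, 0, 0], "jaw": -1}, {"slide": [0.65, -0.78, 0], "dr": [0, 0, 0], "jaw": -1}, {"slide": [0.65, -0.78, 0], "dr": [0, 0, 0], "jaw": -1}, {"slide": [0.65, -0.78, 0], "dr": [0, 0, 0], "jaw": -1}, {"slide": [0.65, -0.78, 0], "dr": [0, 0, 0], "jaw": -1}]'

```text
time: 5.53
tool_pos: [0.4697, -0.0089, 0.0918]
orientation: [[-1.0, 0.001, -0.001], [0.001, 1.0, -0.0], [0.001, -0.0, -1.0]]
ft_force: [0.1, -1.2, -1.2]
opening: 0.0299
grip_force: 15.0
```

drive_tool --series '[{"slide": [0, 0, 0], "dr": [0, 0, 0], "jaw": -1}, {"slide": [0, 0, 0.4], "dr": [0, 0, 0], "jaw": -1}, {"slide": [0, 0, 0.5], "dr": [0, 0, 0], "jaw": -1}, {"slide": [0, 0, 0.5], "dr": [0, 0, 0], "jaw": -1}, {"slide": [0, 0, 0.5], "dr": [0, 0, 0], "jaw": -1}, {"slide": [0, 0, 0.4], "dr": [0, 0, 0], "jaw": -1}, {"slide": [0, 0, 0], "dr": [0, 0, 0], "jaw": -1}, {"slide": [0, 0, 0], "dr": [0, 0, 0], "jaw": -1}]'

```text
time: 6.2
tool_pos: [0.4709, -0.0076, 0.0342]
orientation: [[-1.0, -0.0, -0.002], [-0.0, 1.0, -0.0], [0.002, -0.0, -1.0]]
ft_force: [0.3, -0.7, 0.1]
opening: 0.0298
grip_force: 15.0
```

drive_tool --series '[{"slide": [0, 0, 0.1], "dr": [0, 0, 0], "jaw": -1}, {"slide": [0, 0, 0.1], "dr": [0, 0, 0], "jaw": -1}, {"slide": [0, 0, 0.1], "dr": [0, 0, 0], "jaw": -1}, {"slide": [0, 0, 0.08], "dr": [0, 0, 0], "jaw": -1}, {"slide": [0, 0, 0.06], "dr": [0, 0, 0], "jaw": -1}, {"slide": [0, 0, 0.04], "dr": [0, 0, 0], "jaw": -1}, {"slide": [0, 0, 0], "dr": [0, 0, 0], "jaw": -1}, {"slide": [0, 0, 0], "dr": [0, 0, 0], "jaw": -1}]'

```text
time: 6.87
tool_pos: [0.4712, -0.0081, 0.0232]
orientation: [[-1.0, 0.001, 0.0], [0.001, 1.0, 0.0], [-0.0, 0.0, -1.0]]
ft_force: [-0.3, -0.2, 0.3]
opening: 0.0298
grip_force: 15.0
```

drive_tool --series '[{"slide": [0, 0, 0.03], "dr": [0, 0, 0], "jaw": -1}, {"slide": [0, 0, 0.03], "dr": [0, 0, 0], "jaw": -1}, {"slide": [0, 0, 0.03], "dr": [0, 0, 0], "jaw": -1}, {"slide": [0, 0, 0], "dr": [0, 0, 0], "jaw": -1}, {"slide": [0, 0, 0], "dr": [0, 0, 0], "jaw": -1}, {"slide": [0, 0, 0], "dr": [0, 0, 0], "jaw": -1}, {"slide": [0, 0, 0], "dr": [0, 0, 0], "jaw": -1}, {"slide": [0, 0, 0], "dr": [0, 0, 0], "jaw": -1}]'

```text
time: 7.53
tool_pos: [0.4714, -0.008, 0.0216]
orientation: [[-1.0, 0.001, 0.001], [0.001, 1.0, 0.0], [-0.001, 0.0, -1.0]]
ft_force: [-2.8, 0.1, 10.2]
opening: 0.0295
grip_force: 15.0
```

drive_tool --series '[{"slide": [0, 0, -0.02], "dr": [0, 0, 0], "jaw": -1}, {"slide": [0, 0, 0], "dr": [0, 0, 0], "jaw": 1}, {"slide": [0, 0, 0], "dr": [0, 0, 0], "jaw": 1}, {"slide": [0, 0, 0], "dr": [0, 0, 0], "jaw": 1}, {"slide": [0, 0, 0], "dr": [0, 0, 0], "jaw": 1}, {"slide": [0, 0, -0.2], "dr": [0, 0, 0], "jaw": 1}, {"slide": [0, 0, -0.6], "dr": [0, 0, 0], "jaw": 1}, {"slide": [0, 0, -1], "dr": [0, 0, 0], "jaw": 1}]'

```text
time: 8.2
tool_pos: [0.4696, -0.0082, 0.0654]
orientation: [[-1.0, 0.001, -0.004], [0.001, 1.0, -0.001], [0.004, -0.001, -1.0]]
ft_force: [0.5, 0.6, -0.0]
opening: 0.073
grip_force: 0.0
```

drive_tool --series '[{"slide": [0, 0, -1], "dr": [0, 0, 0], "jaw": 1}, {"slide": [0, 0, -1], "dr": [0, 0, 0], "jaw": 1}, {"slide": [0, 0.8, -0.5], "dr": [0, 0, 0], "jaw": 1}, {"slide": [0, 1, 0], "dr": [0, 0, 0], "jaw": 1}, {"slide": [0, 1, 0], "dr": [0, 0, 0], "jaw": 1}, {"slide": [0, 1, 0], "dr": [0, 0, 0], "jaw": 1}, {"slide": [0, 1, 0], "dr": [0, 0, 0], "jaw": 1}, {"slide": [0, 1, 0], "dr": [0, 0, 0], "jaw": 1}]'

```text
time: 8.87
tool_pos: [0.4711, 0.1381, 0.1294]
orientation: [[-1.0, 0.001, 0.0], [0.001, 1.0, 0.0], [-0.0, 0.0, -1.0]]
ft_force: [0.4, -0.2, 0.6]
opening: 0.0877
grip_force: 0.0
```

drive_tool --series '[{"slide": [0.1, 1, 0], "dr": [0, 0, 0], "jaw": 1}, {"slide": [0.2, 1, 0], "dr": [0, 0, 0], "jaw": 1}, {"slide": [0.2, 1, 0], "dr": [0, 0, 0], "jaw": 1}, {"slide": [0.2, 1, 0], "dr": [0, 0, 0], "jaw": 1}, {"slide": [0.2, 1, 0], "dr": [0, 0, 0], "jaw": 1}, {"slide": [0.2, 1, 0], "dr": [0, 0, 0], "jaw": 1}, {"slide": [0, 1, 0], "dr": [0, 0, 0], "jaw": 1}, {"slide": [0, 0.6, 0], "dr": [0, 0, 0], "jaw": 1}]'

```text
time: 9.53
tool_pos: [0.4431, 0.3299, 0.1292]
orientation: [[-1.0, -0.002, 0.0], [-0.002, 1.0, 0.001], [-0.0, 0.001, -1.0]]
ft_force: [1.0, -0.4, -0.2]
opening: 0.0877
grip_force: 0.0
```

```bash
python3 - <<'E'
from m import *
I={n:env.snapshot(n) for n in('top','side')}
cv2.imwrite('pics/s1.png',np.hstack([cv2.resize(I['top'][180:270,200:300],(400,360)),cv2.resize(I['side'][150:250,240:350],(396,360))])[...,::-1])
def segb(img,px,th):
    m=(img.astype(int).min(2)>th).astype(np.uint8); _,L,st,ce=cv2.connectedComponentsWithStats(m)
    l=L[px[1]-14:px[1]+15,px[0]-10:px[0]+11].ravel(); l=np.bincount(l[l>0]).argmax(); return ce[l],st[l]
c=env.calibration
def proj(n,P):
    k=c(n);K=np.array([[k['fx'],0,k['cx']],[0,k['fy'],k['cy']],[0,0,1]]);return cv2.projectPoints(np.array([P]),k['rvec'],k['tvec'],K,None)[0][0,0].round().astype(int)
P=np.array([.472,-.009,.054]);r=[(0,.015),(0,.015)]
ob={n:segb(I[n],proj(n,P),160) for n in I}
f=lambda p:np.hstack([sil(n,r,p)[0]-ob[n][0] for n in ob])
q=least_squares(f,P,diff_step=1e-2,x_scale=.01);print(q.x,q.fun,[ob[n][1] for n in ob])
s=env.observe();print(s['tool_pos'],s['opening'])
E
```

```text
[ 0.47168505 -0.00812079  0.05265735] [ 0.02537594 -0.20942982  0.16254619  0.06762476] [array([252, 226,  10,   9,  72], dtype=int32), array([293, 196,  11,   9,  73], dtype=int32)]
[0.44328912 0.32965497 0.12892551] 0.0879000035448646
```

View pics/s1.png

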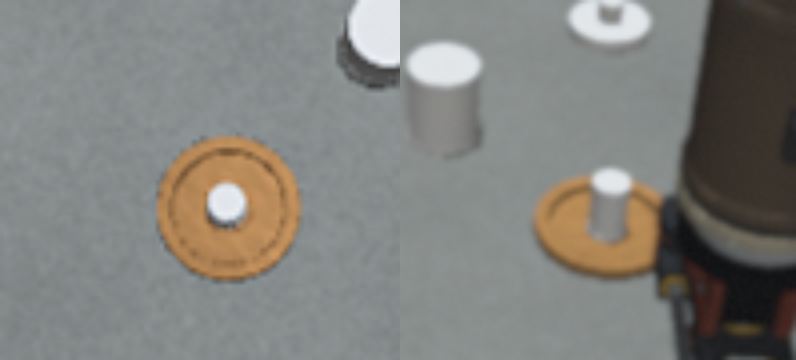

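The small cup stands upright at (0.4717,-0.0081), and its top centre is at about (257,230) in the top view. It was released cleanly. Next is the medium cup.

drive_tool --series '[{"slide": [-0.04, 0.11, 0.4], "dr": [0, 0, 0], "jaw": 1}, {"slide": [0, 0, 0.8], "dr": [0, 0, 0], "jaw": 1}, {"slide": [0, 0, 0.8], "dr": [0, 0, 0], "jaw": 1}, {"slide": [0, 0, 0.8], "dr": [0, 0, 0], "jaw": 1}, {"slide": [0, 0, 0.8], "dr": [0, 0, 0], "jaw": 1}, {"slide": [0, 0, 0.5], "dr": [0, 0, 0], "jaw": 1}, {"slide": [0, 0, 0.2], "dr": [0, 0, 0], "jaw": 1}, {"slide": [0, 0, 0], "dr": [0, 0, 0], "jaw": -1}]'

```text
time: 10.3
tool_pos: [0.4446, 0.3275, 0.0199]
orientation: [[-1.0, 0.002, -0.002], [0.003, 1.0, -0.003], [0.002, -0.003, -1.0]]
ft_force: [-0.0, -0.4, 0.4]
opening: 0.0843
grip_force: 0.0
```

drive_tool --series '[{"slide": [0, 0, 0], "dr": [0, 0, 0], "jaw": -1}, {"slide": [0, 0, 0], "dr": [0, 0, 0], "jaw": -1}, {"slide": [0, 0, 0], "dr": [0, 0, 0], "jaw": -1}, {"slide": [0, 0, 0], "dr": [0, 0, 0], "jaw": -1}, {"slide": [0, 0, 0], "dr": [0, 0, 0], "jaw": -1}, {"slide": [0, 0, 0], "dr": [0, 0, 0], "jaw": -1}, {"slide": [0, 0, 0], "dr": [0, 0, 0], "jaw": -1}, {"slide": [0, 0, 0], "dr": [0, 0, 0], "jaw": -1}]'

```text
time: 10.97
tool_pos: [0.4451, 0.33, 0.0219]
orientation: [[-1.0, 0.001, 0.001], [0.001, 1.0, 0.001], [-0.001, 0.001, -1.0]]
ft_force: [-0.2, 0.4, 5.9]
opening: 0.0462
grip_force: 15.0
```

drive_tool --series '[{"slide": [0, 0, -0.2], "dr": [0, 0, 0], "jaw": -1}, {"slide": [0, 0, -0.6], "dr": [0, 0, 0], "jaw": -1}, {"slide": [0, 0, -0.8], "dr": [0, 0, 0], "jaw": -1}, {"slide": [0, 0, -0.8], "dr": [0, 0, 0], "jaw": -1}, {"slide": [0, 0, -0.8], "dr": [0, 0, 0], "jaw": -1}, {"slide": [0, 0, -0.6], "dr": [0, 0, 0], "jaw": -1}, {"slide": [0, 0, -0.2], "dr": [0, 0, 0], "jaw": -1}, {"slide": [0, 0, 0], "dr": [0, 0, 0], "jaw": -1}]'

```text
time: 11.63
tool_pos: [0.4455, 0.3301, 0.1226]
orientation: [[-1.0, 0.001, 0.002], [0.001, 1.0, 0.002], [-0.002, 0.002, -1.0]]
ft_force: [-0.8, -0.1, -0.0]
opening: 0.0456
grip_force: 15.0
```

drive_tool --series '[{"slide": [-0.13, -0.5, 0], "dr": [0, 0, 0], "jaw": -1}, {"slide": [-0.13, -0.9, 0], "dr": [0, 0, 0], "jaw": -1}, {"slide": [-0.13, -0.9, 0], "dr": [0, 0, 0], "jaw": -1}, {"slide": [-0.13, -0.9, 0], "dr": [0, 0, 0], "jaw": -1}, {"slide": [-0.13, -0.9, 0], "dr": [0, 0, 0], "jaw": -1}, {"slide": [-0.13, -0.9, 0], "dr": [0, 0, 0], "jaw": -1}, {"slide": [-0.13, -0.9, 0], "dr": [0, 0, 0], "jaw": -1}, {"slide": [-0.13, -0.9, 0], "dr": [0, 0, 0], "jaw": -1}]'

```text
time: 12.3
tool_pos: [0.4699, 0.1571, 0.12]
orientation: [[-1.0, 0.001, -0.002], [0.001, 1.0, -0.001], [0.002, -0.001, -1.0]]
ft_force: [-0.2, 0.8, -1.2]
opening: 0.0459
grip_force: 15.0
```

drive_tool --series '[{"slide": [0, -0.9, 0], "dr": [0, 0, 0], "jaw": -1}, {"slide": [0, -0.9, 0], "dr": [0, 0, 0], "jaw": -1}, {"slide": [0, -0.9, 0], "dr": [0, 0, 0], "jaw": -1}, {"slide": [0, -0.9, 0], "dr": [0, 0, 0], "jaw": -1}, {"slide": [0, -0.9, 0], "dr": [0, 0, 0], "jaw": -1}, {"slide": [0, -0.9, 0], "dr": [0, 0, 0], "jaw": -1}, {"slide": [0, -0.8, 0], "dr": [0, 0, 0], "jaw": -1}, {"slide": [0, -0.4, 0], "dr": [0, 0, 0], "jaw": -1}]'

```text
time: 12.97
tool_pos: [0.4692, -0.0089, 0.1202]
orientation: [[-1.0, 0.004, -0.002], [0.004, 1.0, -0.001], [0.002, -0.001, -1.0]]
ft_force: [0.8, -0.2, -0.3]
opening: 0.046
grip_force: 15.0
```

drive_tool --series '[{"slide": [0, 0, 0], "dr": [0, 0, 0], "jaw": -1}, {"slide": [0, 0, 0], "dr": [0, 0, 0], "jaw": -1}, {"slide": [0, 0, 0], "dr": [0, 0, 0], "jaw": -1}, {"slide": [0, 0, 0], "dr": [0, 0, 0], "jaw": -1}, {"slide": [0, 0, 0], "dr": [0, 0, 0], "jaw": -1}, {"slide": [0, 0, 0], "dr": [0, 0, 0], "jaw": -1}, {"slide": [0, 0, 0], "dr": [0, 0, 0], "jaw": -1}, {"slide": [0, 0, 0], "dr": [0, 0, 0], "jaw": -1}]'

```text
time: 13.63
tool_pos: [0.4707, -0.0049, 0.1214]
orientation: [[-1.0, 0.0, 0.0], [0.0, 1.0, 0.0], [-0.0, 0.0, -1.0]]
ft_force: [-0.2, -0.0, 0.2]
opening: 0.0458
grip_force: 15.0
```

```bash
python3 -c "
from m import *
i=env.snapshot('side')[110:250,210:350]
j=env.snapshot('top')[180:280,200:300]
cv2.imwrite('pics/c3.png',np.hstack([cv2.resize(i,(400,400)),cv2.resize(j,(400,400))])[...,::-1])"
```

```text
(no output)
```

View pics/c3.png

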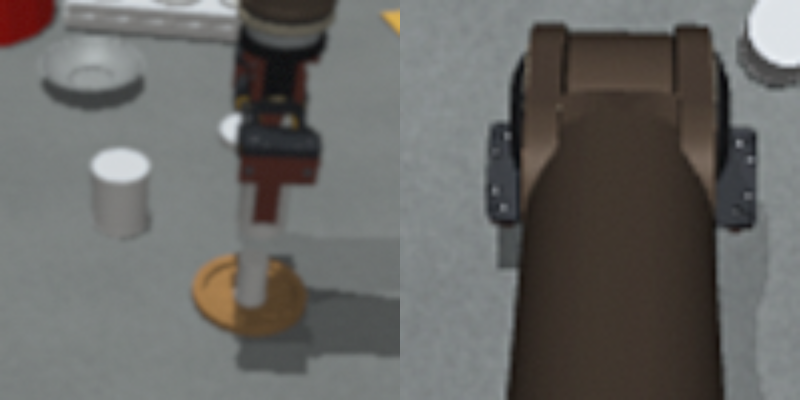

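The side view shows the medium cup held above the small one. I'll trim x and y slightly and lower it.

drive_tool --series '[{"slide": [-0.07, -0.12, 0], "dr": [0, 0, 0], "jaw": -1}, {"slide": [0, 0, 0], "dr": [0, 0, 0], "jaw": -1}, {"slide": [0, 0, 0.3], "dr": [0, 0, 0], "jaw": -1}, {"slide": [0, 0, 0.4], "dr": [0, 0, 0], "jaw": -1}, {"slide": [0, 0, 0.4], "dr": [0, 0, 0], "jaw": -1}, {"slide": [0, 0, 0.4], "dr": [0, 0, 0], "jaw": -1}, {"slide": [0, 0, 0.2], "dr": [0, 0, 0], "jaw": -1}, {"slide": [0, 0, 0], "dr": [0, 0, 0], "jaw": -1}]'

```text
time: 14.4
tool_pos: [0.4713, -0.0084, 0.0771]
orientation: [[-1.0, 0.001, -0.003], [0.001, 1.0, -0.0], [0.003, -0.0, -1.0]]
ft_force: [0.7, -1.3, -0.9]
opening: 0.0464
grip_force: 15.0
```

drive_tool --series '[{"slide": [0, 0, 0], "dr": [0, 0, 0], "jaw": -1}, {"slide": [0, 0, 0.3], "dr": [0, 0, 0], "jaw": -1}, {"slide": [0, 0, 0.4], "dr": [0, 0, 0], "jaw": -1}, {"slide": [0, 0, 0.4], "dr": [0, 0, 0], "jaw": -1}, {"slide": [0, 0, 0.3], "dr": [0, 0, 0], "jaw": -1}, {"slide": [0, 0, 0.2], "dr": [0, 0, 0], "jaw": -1}, {"slide": [0, 0, 0], "dr": [0, 0, 0], "jaw": -1}, {"slide": [0, 0, 0], "dr": [0, 0, 0], "jaw": -1}]'

```text
time: 15.07
tool_pos: [0.4721, -0.0084, 0.0385]
orientation: [[-1.0, 0.001, -0.001], [0.001, 1.0, -0.0], [0.001, -0.0, -1.0]]
ft_force: [-0.5, -0.2, -1.2]
opening: 0.0465
grip_force: 15.0
```

Target is about 0.026, so 12.5 mm remains.

drive_tool --series '[{"slide": [0, 0, 0.1], "dr": [0, 0, 0], "jaw": -1}, {"slide": [0, 0, 0.1], "dr": [0, 0, 0], "jaw": -1}, {"slide": [0, 0, 0.1], "dr": [0, 0, 0], "jaw": -1}, {"slide": [0, 0, 0.08], "dr": [0, 0, 0], "jaw": -1}, {"slide": [0, 0, 0.04], "dr": [0, 0, 0], "jaw": -1}, {"slide": [0, 0, 0.04], "dr": [0, 0, 0], "jaw": -1}, {"slide": [0, 0, 0], "dr": [0, 0, 0], "jaw": -1}, {"slide": [0, 0, 0], "dr": [0, 0, 0], "jaw": -1}]'

```text
time: 15.73
tool_pos: [0.4724, -0.0083, 0.0274]
orientation: [[-1.0, 0.001, -0.0], [0.001, 1.0, 0.0], [0.0, 0.0, -1.0]]
ft_force: [-0.6, -0.2, -0.0]
opening: 0.0463
grip_force: 15.0
```

drive_tool --series '[{"slide": [0, 0, 0.03], "dr": [0, 0, 0], "jaw": -1}, {"slide": [0, 0, 0.03], "dr": [0, 0, 0], "jaw": -1}, {"slide": [0, 0, 0], "dr": [0, 0, 0], "jaw": -1}, {"slide": [0, 0, 0], "dr": [0, 0, 0], "jaw": -1}, {"slide": [0, 0, 0], "dr": [0, 0, 0], "jaw": -1}, {"slide": [0, 0, 0], "dr": [0, 0, 0], "jaw": -1}, {"slide": [0, 0, 0], "dr": [0, 0, 0], "jaw": -1}, {"slide": [0, 0, 0], "dr": [0, 0, 0], "jaw": -1}]'

```text
time: 16.4
tool_pos: [0.4724, -0.0083, 0.0259]
orientation: [[-1.0, 0.001, -0.0], [0.001, 1.0, -0.0], [0.0, -0.0, -1.0]]
ft_force: [0.3, -0.7, -0.5]
opening: 0.0462
grip_force: 15.0
```

drive_tool --series '[{"slide": [0, 0, 0.03], "dr": [0, 0, 0], "jaw": -1}, {"slide": [0, 0, 0.03], "dr": [0, 0, 0], "jaw": -1}, {"slide": [0, 0, 0.02], "dr": [0, 0, 0], "jaw": -1}, {"slide": [0, 0, 0], "dr": [0, 0, 0], "jaw": -1}, {"slide": [0, 0, 0], "dr": [0, 0, 0], "jaw": -1}, {"slide": [0, 0, 0], "dr": [0, 0, 0], "jaw": -1}, {"slide": [0, 0, 0], "dr": [0, 0, 0], "jaw": -1}, {"slide": [0, 0, 0], "dr": [0, 0, 0], "jaw": -1}]'

```text
time: 17.07
tool_pos: [0.4728, -0.0083, 0.0252]
orientation: [[-1.0, 0.001, 0.001], [0.001, 1.0, 0.001], [-0.001, 0.001, -1.0]]
ft_force: [-4.1, -0.4, 19.9]
opening: 0.0462
grip_force: 15.0
```

drive_tool --series '[{"slide": [0, 0, -0.03], "dr": [0, 0, 0], "jaw": -1}, {"slide": [0, 0, 0], "dr": [0, 0, 0], "jaw": 1}, {"slide": [0, 0, 0], "dr": [0, 0, 0], "jaw": 1}, {"slide": [0, 0, 0], "dr": [0, 0, 0], "jaw": 1}, {"slide": [0, 0, 0], "dr": [0, 0, 0], "jaw": 1}, {"slide": [0, 0, -0.2], "dr": [0, 0, 0], "jaw": 1}, {"slide": [0, 0, -0.6], "dr": [0, 0, 0], "jaw": 1}, {"slide": [0, 0, -1], "dr": [0, 0, 0], "jaw": 1}]'

```text
time: 17.73
tool_pos: [0.4708, -0.0084, 0.0686]
orientation: [[-1.0, 0.001, -0.004], [0.001, 1.0, -0.001], [0.004, -0.001, -1.0]]
ft_force: [0.2, 0.1, 0.5]
opening: 0.0866
grip_force: 0.0
```

drive_tool --series '[{"slide": [0, 0, -1], "dr": [0, 0, 0], "jaw": 1}, {"slide": [0, 0, -1], "dr": [0, 0, 0], "jaw": 1}, {"slide": [-0.4, -0.4, -0.4], "dr": [0, 0, 0], "jaw": 1}, {"slide": [-0.9, -0.8, 0], "dr": [0, 0, 0], "jaw": 1}, {"slide": [-0.9, -0.8, 0], "dr": [0, 0, 0], "jaw": 1}, {"slide": [-0.9, -0.8, 0], "dr": [0, 0, 0], "jaw": 1}, {"slide": [-0.9, -0.8, 0], "dr": [0, 0, 0], "jaw": 1}, {"slide": [-0.9, -0.8, 0], "dr": [0, 0, 0], "jaw": 1}]'

```text
time: 18.4
tool_pos: [0.5957, -0.1194, 0.1299]
orientation: [[-1.0, 0.0, 0.0], [0.0, 1.0, 0.0], [-0.0, 0.0, -1.0]]
ft_force: [0.5, 0.3, 0.6]
opening: 0.0876
grip_force: 0.0
```

drive_tool --series '[{"slide": [-0.5, -0.5, 0], "dr": [0, 0, 0], "jaw": 1}, {"slide": [0, 0, 0], "dr": [0, 0, 0], "jaw": 1}, {"slide": [0, 0, 0], "dr": [0, 0, 0], "jaw": 1}, {"slide": [0, 0, 0], "dr": [0, 0, 0], "jaw": 1}, {"slide": [0, 0, 0], "dr": [0, 0, 0], "jaw": 1}, {"slide": [0, 0, 0], "dr": [0, 0, 0], "jaw": 1}, {"slide": [0, 0, 0], "dr": [0, 0, 0], "jaw": 1}, {"slide": [0, 0, 0], "dr": [0, 0, 0], "jaw": 1}]'

```text
time: 19.07
tool_pos: [0.6072, -0.1303, 0.1299]
orientation: [[-1.0, 0.0, 0.0], [0.0, 1.0, 0.0], [-0.0, 0.0, -1.0]]
ft_force: [0.3, -0.3, 0.5]
opening: 0.0876
grip_force: 0.0
```

```bash
cat >> m.py <<'E'
def segb(img,px,th):
    m=(img.astype(int).min(2)>th).astype(np.uint8); _,L,st,ce=cv2.connectedComponentsWithStats(m)
    l=L[px[1]-8:px[1]+9,px[0]-8:px[0]+9].ravel(); l=np.bincount(l[l>0]).argmax(); return ce[l],st[l]
def proj(n,P):
    k=env.calibration(n);K=np.array([[k['fx'],0,k['cx']],[0,k['fy'],k['cy']],[0,0,1]]);return cv2.projectPoints(np.array([P]),k['rvec'],k['tvec'],K,None)[0][0,0].round().astype(int)
def disc(I,P,rad,th=155):
    P=np.array(P);r=[(0,rad),(0,rad)]
    ob={n:segb(I[n],proj(n,P),th) for n in I}
    q=least_squares(lambda p:np.hstack([sil(n,r,p)[0]-ob[n][0] for n in ob]),P,diff_step=1e-2,x_scale=.01)
    print(q.x.round(4),q.fun.round(2),[(ob[n][1].tolist(),round(sil(n,r,q.x)[1])) for n in ob])
E
python3 - <<'E'
from m import *
I={n:env.snapshot(n) for n in('top','side')}
cv2.imwrite('pics/s2.png',np.hstack([cv2.resize(I['top'][180:270,200:300],(400,360)),cv2.resize(I['side'][150:250,240:350],(396,360))])[...,::-1])
s=env.observe();print(s['tool_pos'],s['opening'])
disc({'side':I['side'],'top':I['top']},[.472,-.008,.066],.023)
E
```

```text
[ 0.60724257 -0.13059794  0.12980984] 0.0879476850001986
[ 0.4711 -0.0078  0.0638] [ 0.15  0.06 -0.04 -0.22] [([291, 192, 16, 11, 137], 136), ([249, 223, 15, 15, 182], 177)]
```

View pics/s2.png

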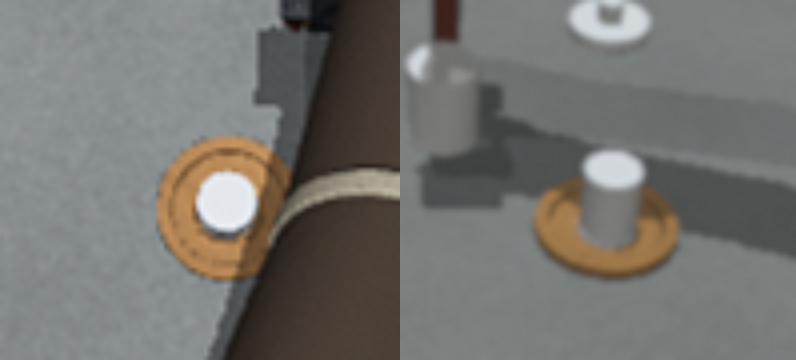

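The medium cup is seated at (0.471,-0.008) with its top at about 0.064, upright over the small one. I'll take the large cup now.

drive_tool --series '[{"slide": [-0.09, -0.02, 0.3], "dr": [0, 0, 0], "jaw": 1}, {"slide": [0, 0, 0.8], "dr": [0, 0, 0], "jaw": 1}, {"slide": [0, 0, 0.8], "dr": [0, 0, 0], "jaw": 1}, {"slide": [0, 0, 0.8], "dr": [0, 0, 0], "jaw": 1}, {"slide": [0, 0, 0.8], "dr": [0, 0, 0], "jaw": 1}, {"slide": [0, 0, 0.4], "dr": [0, 0, 0], "jaw": 1}, {"slide": [0, 0, 0.15], "dr": [0, 0, 0], "jaw": 1}, {"slide": [0, 0, 0], "dr": [0, 0, 0], "jaw": 1}]'

```text
time: 19.83
tool_pos: [0.6091, -0.1314, 0.0275]
orientation: [[-1.0, 0.001, -0.002], [0.001, 1.0, 0.0], [0.002, 0.0, -1.0]]
ft_force: [0.5, -0.4, -0.2]
opening: 0.0879
grip_force: 0.0
```

drive_tool --series '[{"slide": [0, 0, 0], "dr": [0, 0, 0], "jaw": -1}, {"slide": [0, 0, 0], "dr": [0, 0, 0], "jaw": -1}, {"slide": [0, 0, 0], "dr": [0, 0, 0], "jaw": -1}, {"slide": [0, 0, 0], "dr": [0, 0, 0], "jaw": -1}, {"slide": [0, 0, 0], "dr": [0, 0, 0], "jaw": -1}, {"slide": [0, 0, 0], "dr": [0, 0, 0], "jaw": -1}, {"slide": [0, 0, 0], "dr": [0, 0, 0], "jaw": -1}, {"slide": [0, 0, 0], "dr": [0, 0, 0], "jaw": -1}]'

```text
time: 20.5
tool_pos: [0.6101, -0.1314, 0.0293]
orientation: [[-1.0, 0.001, 0.001], [0.001, 1.0, 0.0], [-0.001, 0.0, -1.0]]
ft_force: [-1.1, 0.3, 6.9]
opening: 0.062
grip_force: 15.0
```

drive_tool --series '[{"slide": [0, 0, -0.2], "dr": [0, 0, 0], "jaw": -1}, {"slide": [0, 0, -0.6], "dr": [0, 0, 0], "jaw": -1}, {"slide": [0, 0, -0.8], "dr": [0, 0, 0], "jaw": -1}, {"slide": [0, 0, -0.8], "dr": [0, 0, 0], "jaw": -1}, {"slide": [0, 0, -0.8], "dr": [0, 0, 0], "jaw": -1}, {"slide": [0, 0, -0.6], "dr": [0, 0, 0], "jaw": -1}, {"slide": [0, 0, -0.2], "dr": [0, 0, 0], "jaw": -1}, {"slide": [0, 0, 0], "dr": [0, 0, 0], "jaw": -1}]'

```text
time: 21.17
tool_pos: [0.6102, -0.1315, 0.1297]
orientation: [[-1.0, 0.001, 0.002], [0.001, 1.0, -0.0], [-0.002, -0.0, -1.0]]
ft_force: [0.7, 0.1, -2.2]
opening: 0.0623
grip_force: 15.0
```

drive_tool --series '[{"slide": [0.5, 0.4, 0], "dr": [0, 0, 0], "jaw": -1}, {"slide": [0.72, 0.65, 0], "dr": [0, 0, 0], "jaw": -1}, {"slide": [0.72, 0.65, 0], "dr": [0, 0, 0], "jaw": -1}, {"slide": [0.72, 0.65, 0], "dr": [0, 0, 0], "jaw": -1}, {"slide": [0.72, 0.65, 0], "dr": [0, 0, 0], "jaw": -1}, {"slide": [0.72, 0.65, 0], "dr": [0, 0, 0], "jaw": -1}, {"slide": [0.72, 0.65, 0], "dr": [0, 0, 0], "jaw": -1}, {"slide": [0.7, 0.63, 0], "dr": [0, 0, 0], "jaw": -1}]'

```text
time: 21.83
tool_pos: [0.4697, -0.0073, 0.1271]
orientation: [[-1.0, 0.0, -0.002], [0.0, 1.0, -0.0], [0.002, -0.0, -1.0]]
ft_force: [0.4, -0.2, -0.2]
opening: 0.0621
grip_force: 15.0
```

drive_tool --series '[{"slide": [0, 0, 0], "dr": [0, 0, 0], "jaw": -1}, {"slide": [0, 0, 0], "dr": [0, 0, 0], "jaw": -1}, {"slide": [0, 0, 0], "dr": [0, 0, 0], "jaw": -1}, {"slide": [0, 0, 0], "dr": [0, 0, 0], "jaw": -1}, {"slide": [0, 0, 0], "dr": [0, 0, 0], "jaw": -1}, {"slide": [0, 0, 0], "dr": [0, 0, 0], "jaw": -1}, {"slide": [0, 0, 0], "dr": [0, 0, 0], "jaw": -1}, {"slide": [0, 0, 0], "dr": [0, 0, 0], "jaw": -1}]'

```text
time: 22.5
tool_pos: [0.4718, -0.0083, 0.1283]
orientation: [[-1.0, 0.001, -0.0], [0.001, 1.0, -0.0], [0.0, -0.0, -1.0]]
ft_force: [-0.0, 0.3, -0.8]
opening: 0.0616
grip_force: 15.0
```

```bash
python3 -c "
from m import *
i=env.snapshot('side')[110:250,210:350]
cv2.imwrite('pics/c4.png',cv2.resize(i,(500,500))[...,::-1])
s=env.observe();print(s['tool_pos'],s['opening'])"
```

```text
[ 0.47175284 -0.00824584  0.1283146 ] 0.062472959191819485
```

View pics/c4.png

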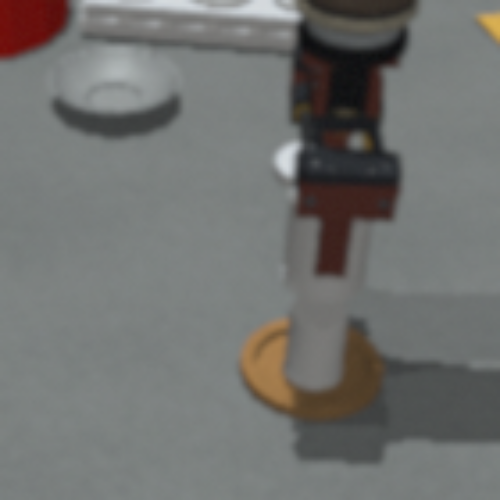

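The large cup hangs level over the medium one, centred on the tray. I'll lower it.

drive_tool --series '[{"slide": [0, 0, 0.2], "dr": [0, 0, 0], "jaw": -1}, {"slide": [0, 0, 0.3], "dr": [0, 0, 0], "jaw": -1}, {"slide": [0, 0, 0.3], "dr": [0, 0, 0], "jaw": -1}, {"slide": [0, 0, 0.3], "dr": [0, 0, 0], "jaw": -1}, {"slide": [0, 0, 0.3], "dr": [0, 0, 0], "jaw": -1}, {"slide": [0, 0, 0.2], "dr": [0, 0, 0], "jaw": -1}, {"slide": [0, 0, 0], "dr": [0, 0, 0], "jaw": -1}, {"slide": [0, 0, 0], "dr": [0, 0, 0], "jaw": -1}]'

```text
time: 23.22
tool_pos: [0.4714, -0.0081, 0.0879]
orientation: [[-1.0, 0.001, -0.001], [0.001, 1.0, -0.0], [0.001, -0.0, -1.0]]
ft_force: [-0.7, 0.6, -0.8]
opening: 0.0624
grip_force: 15.0
```

drive_tool --series '[{"slide": [0, 0, 0.2], "dr": [0, 0, 0], "jaw": -1}, {"slide": [0, 0, 0.3], "dr": [0, 0, 0], "jaw": -1}, {"slide": [0, 0, 0.3], "dr": [0, 0, 0], "jaw": -1}, {"slide": [0, 0, 0.3], "dr": [0, 0, 0], "jaw": -1}, {"slide": [0, 0, 0.3], "dr": [0, 0, 0], "jaw": -1}, {"slide": [0, 0, 0.2], "dr": [0, 0, 0], "jaw": -1}, {"slide": [0, 0, 0.1], "dr": [0, 0, 0], "jaw": -1}, {"slide": [0, 0, 0], "dr": [0, 0, 0], "jaw": -1}]'

```text
time: 23.88
tool_pos: [0.4712, -0.0081, 0.0451]
orientation: [[-1.0, 0.001, -0.001], [0.001, 1.0, -0.0], [0.001, -0.0, -1.0]]
ft_force: [-0.7, 0.2, -1.0]
opening: 0.062
grip_force: 15.0
```

drive_tool --series '[{"slide": [0, 0, 0.1], "dr": [0, 0, 0], "jaw": -1}, {"slide": [0, 0, 0.1], "dr": [0, 0, 0], "jaw": -1}, {"slide": [0, 0, 0.1], "dr": [0, 0, 0], "jaw": -1}, {"slide": [0, 0, 0.05], "dr": [0, 0, 0], "jaw": -1}, {"slide": [0, 0, 0.04], "dr": [0, 0, 0], "jaw": -1}, {"slide": [0, 0, 0.03], "dr": [0, 0, 0], "jaw": -1}, {"slide": [0, 0, 0], "dr": [0, 0, 0], "jaw": -1}, {"slide": [0, 0, 0], "dr": [0, 0, 0], "jaw": -1}]'

```text
time: 24.55
tool_pos: [0.4717, -0.008, 0.0354]
orientation: [[-1.0, 0.001, 0.0], [0.001, 1.0, 0.0], [-0.0, 0.0, -1.0]]
ft_force: [-0.4, -0.1, -1.7]
opening: 0.0619
grip_force: 15.0
```

drive_tool --series '[{"slide": [0, 0, 0.03], "dr": [0, 0, 0], "jaw": -1}, {"slide": [0, 0, 0.03], "dr": [0, 0, 0], "jaw": -1}, {"slide": [0, 0, 0], "dr": [0, 0, 0], "jaw": -1}, {"slide": [0, 0, 0], "dr": [0, 0, 0], "jaw": -1}, {"slide": [0, 0, 0], "dr": [0, 0, 0], "jaw": -1}, {"slide": [0, 0, 0], "dr": [0, 0, 0], "jaw": -1}, {"slide": [0, 0, 0], "dr": [0, 0, 0], "jaw": -1}, {"slide": [0, 0, 0], "dr": [0, 0, 0], "jaw": -1}]'

```text
time: 25.22
tool_pos: [0.4717, -0.008, 0.0339]
orientation: [[-1.0, 0.001, 0.0], [0.001, 1.0, 0.0], [-0.0, 0.0, -1.0]]
ft_force: [-0.1, 0.0, -1.0]
opening: 0.0622
grip_force: 15.0
```

drive_tool --series '[{"slide": [0, 0, 0.03], "dr": [0, 0, 0], "jaw": -1}, {"slide": [0, 0, 0.03], "dr": [0, 0, 0], "jaw": -1}, {"slide": [0, 0, 0], "dr": [0, 0, 0], "jaw": -1}, {"slide": [0, 0, 0], "dr": [0, 0, 0], "jaw": -1}, {"slide": [0, 0, 0], "dr": [0, 0, 0], "jaw": -1}, {"slide": [0, 0, 0], "dr": [0, 0, 0], "jaw": -1}, {"slide": [0, 0, 0], "dr": [0, 0, 0], "jaw": -1}, {"slide": [0, 0, 0], "dr": [0, 0, 0], "jaw": -1}]'

```text
time: 25.88
tool_pos: [0.4718, -0.0081, 0.0331]
orientation: [[-1.0, 0.001, 0.0], [0.001, 1.0, 0.0], [-0.0, 0.0, -1.0]]
ft_force: [-2.8, -0.7, 10.3]
opening: 0.062
grip_force: 15.0
```

drive_tool --series '[{"slide": [0, 0, -0.02], "dr": [0, 0, 0], "jaw": -1}, {"slide": [0, 0, 0], "dr": [0, 0, 0], "jaw": 1}, {"slide": [0, 0, 0], "dr": [0, 0, 0], "jaw": 1}, {"slide": [0, 0, 0], "dr": [0, 0, 0], "jaw": 1}, {"slide": [0, 0, 0], "dr": [0, 0, 0], "jaw": 1}, {"slide": [0, 0, -0.2], "dr": [0, 0, 0], "jaw": 1}, {"slide": [0, 0, -0.6], "dr": [0, 0, 0], "jaw": 1}, {"slide": [0, 0, -1], "dr": [0, 0, 0], "jaw": 1}]'

```text
time: 26.55
tool_pos: [0.4701, -0.0082, 0.0769]
orientation: [[-1.0, 0.001, -0.004], [0.001, 1.0, -0.001], [0.004, -0.001, -1.0]]
ft_force: [-0.1, 0.1, -0.6]
opening: 0.0878
grip_force: 0.0
```

drive_tool --series '[{"slide": [0, 0, -1], "dr": [0, 0, 0], "jaw": 1}, {"slide": [0, 0, -1], "dr": [0, 0, 0], "jaw": 1}, {"slide": [0, 0, -0.6], "dr": [0, 0, 0], "jaw": 0.3}, {"slide": [0, -0.5, 0], "dr": [0, 0, 0], "jaw": 0.3}, {"slide": [0, -0.9, 0], "dr": [0, 0, 0], "jaw": 0.3}, {"slide": [0.1, -0.9, 0], "dr": [0, 0, 0], "jaw": 0.3}, {"slide": [0.1, -0.9, 0], "dr": [0, 0, 0], "jaw": 0.3}, {"slide": [0.1, -0.9, 0], "dr": [0, 0, 0], "jaw": 0.3}]'

```text
time: 27.22
tool_pos: [0.4638, -0.1115, 0.1433]
orientation: [[-1.0, 0.0, 0.0], [0.0, 1.0, 0.0], [-0.0, 0.0, -1.0]]
ft_force: [0.8, -0.3, 0.5]
opening: 0.0575
grip_force: 0.0
```

drive_tool --series '[{"slide": [0.1, -0.9, 0], "dr": [0, 0, 0], "jaw": 0.3}, {"slide": [0.1, -0.9, 0], "dr": [0, 0, 0], "jaw": 0.3}, {"slide": [0.1, -0.9, 0], "dr": [0, 0, 0], "jaw": 0.3}, {"slide": [0, -0.9, 0], "dr": [0, 0, 0], "jaw": 0.3}, {"slide": [0, -0.9, 0], "dr": [0, 0, 0], "jaw": 0.3}, {"slide": [0, -0.9, 0], "dr": [0, 0, 0], "jaw": 0.3}, {"slide": [0, 0, 0], "dr": [0, 0, 0], "jaw": 0.3}, {"slide": [0, 0, 0], "dr": [0, 0, 0], "jaw": 0.3}]'

```text
time: 27.88
tool_pos: [0.4561, -0.2466, 0.143]
orientation: [[-1.0, 0.003, -0.0], [0.003, 1.0, -0.0], [0.0, -0.0, -1.0]]
ft_force: [-0.5, 0.6, 0.0]
opening: 0.0569
grip_force: 0.0
```

```bash
python3 - <<'E'
from m import *
I={n:env.snapshot(n) for n in('top','side')}
J={n:cv2.cvtColor(cv2.imread(f'pics/{n}0.png'),cv2.COLOR_BGR2RGB) for n in('top','side')}
cv2.imwrite('pics/s3.png',np.vstack([np.hstack([cv2.resize(I['top'][190:260,215:295],(400,290)),cv2.resize(I['side'][150:250,240:350],(400,290))]),
 np.hstack([cv2.resize(J['top'][218:258,329:369],(400,290)),cv2.resize(J['side'][140:172,278:318],(400,290))])])[...,::-1])
s=env.observe();print(s['tool_pos'],s['opening'])
disc(I,[.472,-.008,.078],.031)
E
```

```text
[ 0.45644084 -0.24463169  0.14282503] 0.05697379443736993
[ 0.4713 -0.0081  0.0761] [ 0.07 -0.14  0.14  0.03] [([246, 220, 21, 20, 333], 328), ([288, 187, 23, 14, 256], 246)]
```

View pics/s3.png

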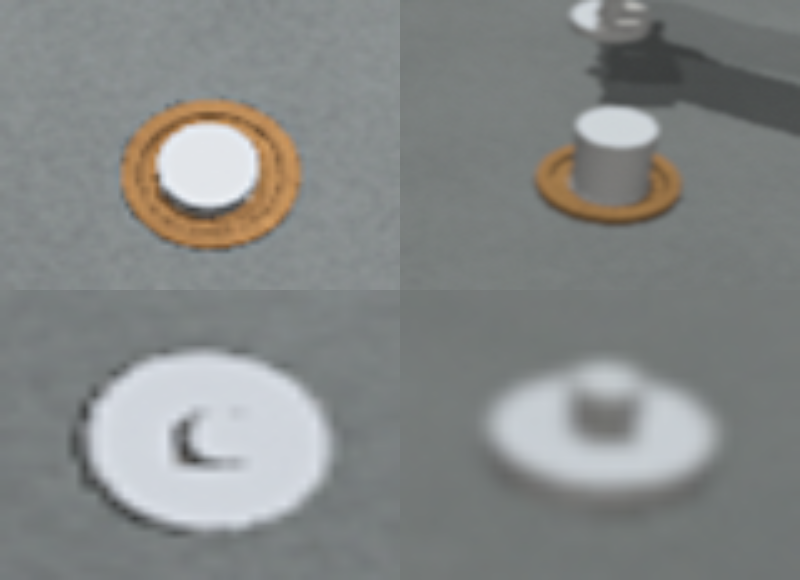

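The large cup is seated, top at 0.0761 (the views read about 1.7 mm low), at (0.4713,-0.0081). The lid lies flat, knob up, at about (349,238) in the top view. I'll refine its position with the visible faces only.

```bash
python3 - <<'E'
from m import *
I={n:cv2.cvtColor(cv2.imread(f'pics/{n}0.png'),cv2.COLOR_BGR2RGB) for n in('top','side')}
r=[(.014,.039),(.014,.039),(.014,.012),(.036,.012)]
for th in(145,155,165):
    ob={}
    for n,px in(('top',(349,238)),('side',(298,156))):
        m=(I[n].astype(int).min(2)>th).astype(np.uint8)
        cs=cv2.findContours(m,cv2.RETR_EXTERNAL,cv2.CHAIN_APPROX_NONE)[0]
        k=max(cs,key=lambda c:cv2.pointPolygonTest(c,px,True)); f=np.zeros_like(m);cv2.drawContours(f,[k],-1,1,-1)
        M=cv2.moments(f,True);ob[n]=np.array([M['m10'],M['m01']])/M['m00'],M['m00']
    q=least_squares(lambda p:np.hstack([sil(n,r,p)[0]-ob[n][0] for n in ob]),[.456,-.307,0],diff_step=1e-2,x_scale=.01)
    print(th,q.x.round(4),q.fun.round(2),[(n,ob[n][1],round(sil(n,r,q.x)[1])) for n in ob])
E
```

```text
145 [ 0.4562 -0.3058  0.    ] [-0.12 -0.03  0.06 -0.37] [('top', 479.0, 474), ('side', 239.0, 222)]
155 [ 0.4562 -0.3058  0.    ] [-0.11 -0.17  0.22 -0.24] [('top', 466.0, 474), ('side', 222.0, 222)]
165 [ 0.4562 -0.3059  0.    ] [-0.09 -0.14  0.17 -0.23] [('top', 460.0, 474), ('side', 209.0, 222)]
```

drive_tool --series '[{"slide": [0, -0.6, 0], "dr": [0, 0, 0], "jaw": 0.1}, {"slide": [0, -0.8, 0], "dr": [0, 0, 0], "jaw": 0.1}, {"slide": [0, -0.8, 0.2], "dr": [0, 0, 0], "jaw": 0.1}, {"slide": [0, -0.26, 0.7], "dr": [0, 0, 0], "jaw": 0.1}, {"slide": [0, 0, 0.8], "dr": [0, 0, 0], "jaw": 0.1}, {"slide": [0, 0, 0.8], "dr": [0, 0, 0], "jaw": 0.1}, {"slide": [0, 0, 0.5], "dr": [0, 0, 0], "jaw": 0.1}, {"slide": [0, 0, 0.3], "dr": [0, 0, 0], "jaw": 0.1}]'

```text
time: 28.65
tool_pos: [0.4562, -0.305, 0.0588]
orientation: [[-1.0, -0.001, -0.002], [-0.001, 1.0, 0.002], [0.002, 0.002, -1.0]]
ft_force: [-0.0, 0.1, -0.2]
opening: 0.0483
grip_force: 0.0
```

drive_tool --series '[{"slide": [0, 0, 0], "dr": [0, 0, 0], "jaw": 0.1}, {"slide": [0, 0, 0], "dr": [0, 0, 0], "jaw": 0.1}, {"slide": [0, 0, 0], "dr": [0, 0, 0], "jaw": 0.1}, {"slide": [0, 0, 0], "dr": [0, 0, 0], "jaw": 0.1}, {"slide": [0, 0, 0], "dr": [0, 0, 0], "jaw": 0.1}, {"slide": [0, 0, 0], "dr": [0, 0, 0], "jaw": 0.1}, {"slide": [0, 0, 0], "dr": [0, 0, 0], "jaw": 0.1}, {"slide": [0, 0, 0], "dr": [0, 0, 0], "jaw": 0.1}]'

```text
time: 29.32
tool_pos: [0.4565, -0.3071, 0.0606]
orientation: [[-1.0, 0.001, 0.0], [0.001, 1.0, -0.0], [-0.0, -0.0, -1.0]]
ft_force: [-0.1, 0.5, -0.0]
opening: 0.0487
grip_force: 0.0
```

drive_tool --series '[{"slide": [0, 0.04, 0.3], "dr": [0, 0, 0], "jaw": 0.1}, {"slide": [0, 0, 0.4], "dr": [0, 0, 0], "jaw": 0.1}, {"slide": [0, 0, 0.4], "dr": [0, 0, 0], "jaw": 0.1}, {"slide": [0, 0, 0.3], "dr": [0, 0, 0], "jaw": 0.1}, {"slide": [0, 0, 0.2], "dr": [0, 0, 0], "jaw": 0.1}, {"slide": [0, 0, 0.1], "dr": [0, 0, 0], "jaw": 0.1}, {"slide": [0, 0, 0], "dr": [0, 0, 0], "jaw": 0.1}, {"slide": [0, 0, 0], "dr": [0, 0, 0], "jaw": 0.1}]'

```text
time: 29.98
tool_pos: [0.4564, -0.3061, 0.0177]
orientation: [[-1.0, 0.001, -0.0], [0.001, 1.0, 0.0], [0.0, 0.0, -1.0]]
ft_force: [-0.2, 0.3, 0.2]
opening: 0.048
grip_force: 0.0
```

drive_tool --series '[{"slide": [0, 0, 0], "dr": [0, 0, 0], "jaw": -1}, {"slide": [0, 0, 0], "dr": [0, 0, 0], "jaw": -1}, {"slide": [0, 0, 0], "dr": [0, 0, 0], "jaw": -1}, {"slide": [0, 0, 0], "dr": [0, 0, 0], "jaw": -1}, {"slide": [0, 0, 0], "dr": [0, 0, 0], "jaw": -1}, {"slide": [0, 0, 0], "dr": [0, 0, 0], "jaw": -1}, {"slide": [0, 0, 0], "dr": [0, 0, 0], "jaw": -1}, {"slide": [0, 0, 0], "dr": [0, 0, 0], "jaw": -1}]' --newtons 20

```text
time: 30.65
tool_pos: [0.4566, -0.3061, 0.0181]
orientation: [[-1.0, 0.001, 0.0], [0.001, 1.0, -0.0], [-0.0, -0.0, -1.0]]
ft_force: [-0.7, 0.4, 4.0]
opening: 0.0236
grip_force: 20.0
```

drive_tool --series '[{"slide": [0, 0, -0.2], "dr": [0, 0, 0], "jaw": -1}, {"slide": [0, 0, -0.6], "dr": [0, 0, 0], "jaw": -1}, {"slide": [0, 0, -0.8], "dr": [0, 0, 0], "jaw": -1}, {"slide": [0, 0, -0.8], "dr": [0, 0, 0], "jaw": -1}, {"slide": [0, 0, -0.8], "dr": [0, 0, 0], "jaw": -1}, {"slide": [0, 0, -0.8], "dr": [0, 0, 0], "jaw": -1}, {"slide": [0, 0, -0.5], "dr": [0, 0, 0], "jaw": -1}, {"slide": [0, 0, -0.2], "dr": [0, 0, 0], "jaw": -1}]'

```text
time: 31.32
tool_pos: [0.4571, -0.3066, 0.1375]
orientation: [[-1.0, 0.001, 0.003], [0.001, 1.0, -0.001], [-0.003, -0.001, -1.0]]
ft_force: [0.0, -0.1, -0.5]
opening: 0.0238
grip_force: 20.0
```

drive_tool --series '[{"slide": [0, 0.4, 0], "dr": [0, 0, 0], "jaw": -1}, {"slide": [0, 0.8, 0], "dr": [0, 0, 0], "jaw": -1}, {"slide": [-0.1, 0.8, 0], "dr": [0, 0, 0], "jaw": -1}, {"slide": [-0.1, 0.8, 0], "dr": [0, 0, 0], "jaw": -1}, {"slide": [-0.1, 0.8, 0], "dr": [0, 0, 0], "jaw": -1}, {"slide": [-0.1, 0.8, 0], "dr": [0, 0, 0], "jaw": -1}, {"slide": [-0.1, 0.8, 0], "dr": [0, 0, 0], "jaw": -1}, {"slide": [-0.1, 0.8, 0], "dr": [0, 0, 0], "jaw": -1}]'

```text
time: 31.98
tool_pos: [0.4706, -0.154, 0.1341]
orientation: [[-1.0, 0.0, -0.002], [0.0, 1.0, 0.001], [0.002, 0.001, -1.0]]
ft_force: [0.3, 0.4, -1.0]
opening: 0.0234
grip_force: 20.0
```

drive_tool --series '[{"slide": [0, 0.8, 0], "dr": [0, 0, 0], "jaw": -1}, {"slide": [0, 0.8, 0], "dr": [0, 0, 0], "jaw": -1}, {"slide": [0, 0.8, 0], "dr": [0, 0, 0], "jaw": -1}, {"slide": [0, 0.8, 0], "dr": [0, 0, 0], "jaw": -1}, {"slide": [0, 0.8, 0], "dr": [0, 0, 0], "jaw": -1}, {"slide": [0, 0.8, 0], "dr": [0, 0, 0], "jaw": -1}, {"slide": [0, 0.6, 0], "dr": [0, 0, 0], "jaw": -1}, {"slide": [0, 0.4, 0], "dr": [0, 0, 0], "jaw": -1}]'

```text
time: 32.65
tool_pos: [0.4705, -0.0086, 0.1343]
orientation: [[-1.0, -0.002, -0.002], [-0.002, 1.0, 0.0], [0.002, 0.0, -1.0]]
ft_force: [-0.3, 0.8, -0.1]
opening: 0.0239
grip_force: 20.0
```

drive_tool --series '[{"slide": [0, 0, 0], "dr": [0, 0, 0], "jaw": -1}, {"slide": [0, 0, 0], "dr": [0, 0, 0], "jaw": -1}, {"slide": [0, 0, 0], "dr": [0, 0, 0], "jaw": -1}, {"slide": [0, 0, 0], "dr": [0, 0, 0], "jaw": -1}, {"slide": [0, 0, 0], "dr": [0, 0, 0], "jaw": -1}, {"slide": [0, 0, 0], "dr": [0, 0, 0], "jaw": -1}, {"slide": [0, 0, 0], "dr": [0, 0, 0], "jaw": -1}, {"slide": [0, 0, 0], "dr": [0, 0, 0], "jaw": -1}]'

```text
time: 33.32
tool_pos: [0.4717, -0.0113, 0.1354]
orientation: [[-1.0, 0.001, 0.0], [0.001, 1.0, 0.0], [-0.0, 0.0, -1.0]]
ft_force: [0.6, -0.3, -0.7]
opening: 0.0233
grip_force: 20.0
```

```bash
python3 -c "
from m import *
i=env.snapshot('side')[110:250,210:350]
cv2.imwrite('pics/c5.png',cv2.resize(i,(560,560))[...,::-1])
s=env.observe();print(s['tool_pos'],s['opening'])"
```

```text
[ 0.47169004 -0.01123791  0.13540938] 0.023305347716259982
```

View pics/c5.png

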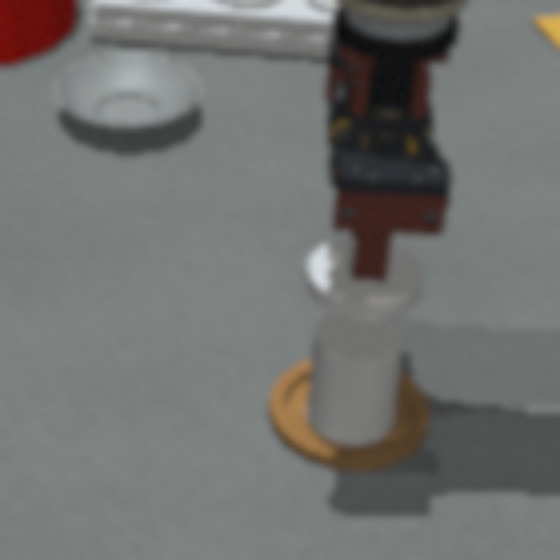

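The lid is held level above the stack. I'll correct y by +3 mm and lower it.

drive_tool --series '[{"slide": [0, 0.125, 0], "dr": [0, 0, 0], "jaw": -1}, {"slide": [0, 0, 0.2], "dr": [0, 0, 0], "jaw": -1}, {"slide": [0, 0, 0.3], "dr": [0, 0, 0], "jaw": -1}, {"slide": [0, 0, 0.4], "dr": [0, 0, 0], "jaw": -1}, {"slide": [0, 0, 0.3], "dr": [0, 0, 0], "jaw": -1}, {"slide": [0, 0, 0.1], "dr": [0, 0, 0], "jaw": -1}, {"slide": [0, 0, 0], "dr": [0, 0, 0], "jaw": -1}, {"slide": [0, 0, 0], "dr": [0, 0, 0], "jaw": -1}]'

```text
time: 34.03
tool_pos: [0.4715, -0.008, 0.1025]
orientation: [[-1.0, 0.001, -0.001], [0.001, 1.0, -0.0], [0.001, -0.0, -1.0]]
ft_force: [0.1, -0.2, 0.5]
opening: 0.0235
grip_force: 20.0
```

drive_tool --series '[{"slide": [0, 0, 0.1], "dr": [0, 0, 0], "jaw": -1}, {"slide": [0, 0, 0.1], "dr": [0, 0, 0], "jaw": -1}, {"slide": [0, 0, 0.1], "dr": [0, 0, 0], "jaw": -1}, {"slide": [0, 0, 0.1], "dr": [0, 0, 0], "jaw": -1}, {"slide": [0, 0, 0.1], "dr": [0, 0, 0], "jaw": -1}, {"slide": [0, 0, 0.05], "dr": [0, 0, 0], "jaw": -1}, {"slide": [0, 0, 0], "dr": [0, 0, 0], "jaw": -1}, {"slide": [0, 0, 0], "dr": [0, 0, 0], "jaw": -1}]'

```text
time: 34.7
tool_pos: [0.4716, -0.008, 0.0891]
orientation: [[-1.0, 0.001, -0.0], [0.001, 1.0, -0.0], [0.0, -0.0, -1.0]]
ft_force: [-0.3, 0.1, 0.3]
opening: 0.0234
grip_force: 20.0
```

drive_tool --series '[{"slide": [0, 0, 0.04], "dr": [0, 0, 0], "jaw": -1}, {"slide": [0, 0, 0.04], "dr": [0, 0, 0], "jaw": -1}, {"slide": [0, 0, 0.03], "dr": [0, 0, 0], "jaw": -1}, {"slide": [0, 0, 0], "dr": [0, 0, 0], "jaw": -1}, {"slide": [0, 0, 0], "dr": [0, 0, 0], "jaw": -1}, {"slide": [0, 0, 0], "dr": [0, 0, 0], "jaw": -1}, {"slide": [0, 0, 0], "dr": [0, 0, 0], "jaw": -1}, {"slide": [0, 0, 0], "dr": [0, 0, 0], "jaw": -1}]'

```text
time: 35.37
tool_pos: [0.4717, -0.0079, 0.0864]
orientation: [[-1.0, 0.001, 0.0], [0.001, 1.0, 0.0], [-0.0, 0.0, -1.0]]
ft_force: [0.2, 0.3, -0.7]
opening: 0.0235
grip_force: 20.0
```

drive_tool --series '[{"slide": [0, 0, 0.03], "dr": [0, 0, 0], "jaw": -1}, {"slide": [0, 0, 0.03], "dr": [0, 0, 0], "jaw": -1}, {"slide": [0, 0, 0], "dr": [0, 0, 0], "jaw": -1}, {"slide": [0, 0, 0], "dr": [0, 0, 0], "jaw": -1}, {"slide": [0, 0, 0], "dr": [0, 0, 0], "jaw": -1}, {"slide": [0, 0, 0], "dr": [0, 0, 0], "jaw": -1}, {"slide": [0, 0, 0], "dr": [0, 0, 0], "jaw": -1}, {"slide": [0, 0, 0], "dr": [0, 0, 0], "jaw": -1}]'

```text
time: 36.03
tool_pos: [0.472, -0.0079, 0.086]
orientation: [[-1.0, 0.001, 0.001], [0.001, 1.0, 0.0], [-0.001, 0.0, -1.0]]
ft_force: [-4.3, 0.0, 14.9]
opening: 0.0231
grip_force: 20.0
```

Contact came at the expected height (0.086), so the lid is seated. I'll release it and retreat.

drive_tool --series '[{"slide": [0, 0, -0.02], "dr": [0, 0, 0], "jaw": -1}, {"slide": [0, 0, 0], "dr": [0, 0, 0], "jaw": 0.3}, {"slide": [0, 0, 0], "dr": [0, 0, 0], "jaw": 0.3}, {"slide": [0, 0, 0], "dr": [0, 0, 0], "jaw": 0.3}, {"slide": [0, 0, 0], "dr": [0, 0, 0], "jaw": 0.3}, {"slide": [0, 0, -0.2], "dr": [0, 0, 0], "jaw": 0.3}, {"slide": [0, 0, -0.6], "dr": [0, 0, 0], "jaw": 0.3}, {"slide": [0, 0, -1], "dr": [0, 0, 0], "jaw": 0.3}]'

```text
time: 36.7
tool_pos: [0.4701, -0.0081, 0.1294]
orientation: [[-1.0, 0.001, -0.004], [0.001, 1.0, -0.001], [0.004, -0.001, -1.0]]
ft_force: [0.6, 1.4, 0.4]
opening: 0.0569
grip_force: 0.0
```

drive_tool --series '[{"slide": [0, 0, -1], "dr": [0, 0, 0], "jaw": 0.3}, {"slide": [0, 0, -0.6], "dr": [0, 0, 0], "jaw": 0.3}, {"slide": [0, 0.8, 0], "dr": [0, 0, 0], "jaw": 0.3}, {"slide": [0, 1, 0], "dr": [0, 0, 0], "jaw": 0.3}, {"slide": [0, 1, 0], "dr": [0, 0, 0], "jaw": 0.3}, {"slide": [0, 1, 0], "dr": [0, 0, 0], "jaw": 0.3}, {"slide": [0, 1, 0], "dr": [0, 0, 0], "jaw": 0.3}, {"slide": [0, 1, 0], "dr": [0, 0, 0], "jaw": 0.3}]'

```text
time: 37.37
tool_pos: [0.4716, 0.1382, 0.1708]
orientation: [[-1.0, 0.001, 0.0], [0.001, 1.0, 0.0], [-0.0, 0.0, -1.0]]
ft_force: [1.1, -1.1, 0.3]
opening: 0.0574
grip_force: 0.0
```

drive_tool --series '[{"slide": [0, 1, 0], "dr": [0, 0, 0], "jaw": 0.3}, {"slide": [0, 1, 0], "dr": [0, 0, 0], "jaw": 0.3}, {"slide": [0, 0.5, 0], "dr": [0, 0, 0], "jaw": 0.3}, {"slide": [0, 0, 0], "dr": [0, 0, 0], "jaw": 0.3}, {"slide": [0, 0, 0], "dr": [0, 0, 0], "jaw": 0.3}, {"slide": [0, 0, 0], "dr": [0, 0, 0], "jaw": 0.3}, {"slide": [0, 0, 0], "dr": [0, 0, 0], "jaw": 0.3}, {"slide": [0, 0, 0], "dr": [0, 0, 0], "jaw": 0.3}]'

```text
time: 38.03
tool_pos: [0.4721, 0.1981, 0.1705]
orientation: [[-1.0, 0.003, 0.0], [0.003, 1.0, -0.0], [-0.0, -0.0, -1.0]]
ft_force: [-0.6, -0.2, 0.1]
opening: 0.0573
grip_force: 0.0
```

```bash
python3 -c "
from m import *
I={n:env.snapshot(n) for n in('top','side')}
cv2.imwrite('pics/s4.png',np.hstack([cv2.resize(I['top'][190:260,215:295],(400,350)),cv2.resize(I['side'][150:250,240:350],(400,364))[:350]])[...,::-1])
disc(I,[.472,-.008,.082],.039)"
```

```text
[ 0.483  -0.0101  0.0784] [ 0.74 -3.82  3.41  0.79] [([244, 217, 26, 26, 520], 516), ([285, 184, 14, 17, 163], 386)]
```

View pics/s4.png

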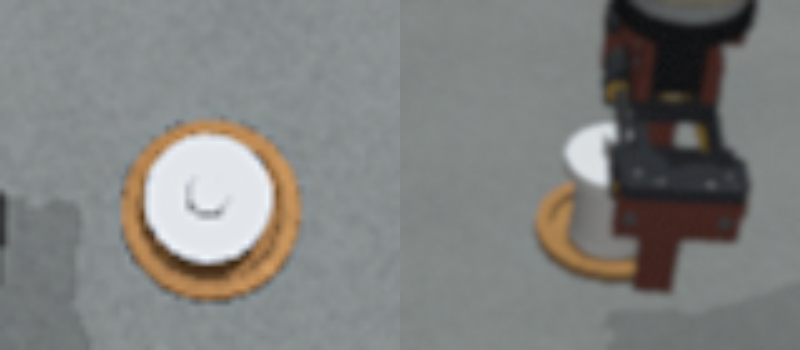

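The top view shows the lid centred and level on the stack, with the knob at (257,229), but the gripper hides part of it in the side view. I'll step further away and check the numbers before handing in.

drive_tool --series '[{"slide": [0, 1, 0], "dr": [0, 0, 0], "jaw": 0.3}, {"slide": [0, 1, 0], "dr": [0, 0, 0], "jaw": 0.3}, {"slide": [0, 1, 0], "dr": [0, 0, 0], "jaw": 0.3}, {"slide": [0, 1, 0], "dr": [0, 0, 0], "jaw": 0.3}, {"slide": [0, 0.6, 0], "dr": [0, 0, 0], "jaw": 0.3}, {"slide": [0, 0, 0], "dr": [0, 0, 0], "jaw": 0.3}, {"slide": [0, 0, 0], "dr": [0, 0, 0], "jaw": 0.3}, {"slide": [0, 0, 0], "dr": [0, 0, 0], "jaw": 0.3}]'

```text
time: 38.8
tool_pos: [0.4722, 0.3128, 0.1702]
orientation: [[-1.0, 0.002, -0.0], [0.002, 1.0, -0.001], [0.0, -0.001, -1.0]]
ft_force: [-0.5, -0.5, 0.3]
opening: 0.057
grip_force: 0.0
```

```bash
python3 -c "
from m import *
I={n:env.snapshot(n) for n in('top','side')}
cv2.imwrite('pics/s5.png',cv2.resize(I['side'][150:250,240:350],(440,400))[...,::-1])
disc(I,[.472,-.008,.082],.039)"
```

```text
[ 0.4824 -0.0111  0.0772] [ 1.04 -3.58  3.5   0.66] [([244, 217, 26, 26, 521], 515), ([285, 183, 14, 19, 178], 386)]
```

View pics/s5.png

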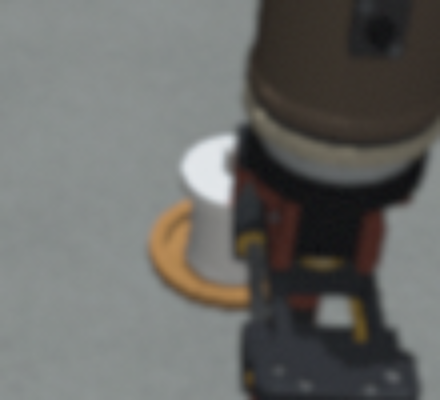

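The arm still hides part of the stack, but the visible left edge of the lid is level and seated. The top-view outline is centred at (256.5,229.5), matching the large cup. Handing in.

```bash
python3 -c "
from rig import env
print(env.sign_off())"
```

```text
the job is handed in; nothing more can be done
None
```

The small, medium and large cups are nested mouth down on the tray with the lid seated on top and everything released; I handed the job in at about 39 s, and the hand-in gave no verdict.

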